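# Gauge a gripper jaw gap with spacer blocks

## Task

Find the spacer block that just fits the gap between the white-lined jaw and the brass jaw of the tilted gripper head: try the thinnest block (yellow grip) first, right down to the bottom of the gap, then thicker ones as needed, without forcing any block that will not go. Leave the thickest block that goes right down seated on the bottom of the gap, and leave the other two standing upright on the bench. Do not disturb the loose parts lying about.

Things in the scene. Friction and masses are not known exactly. Their poses are not given: they have to be found in the camera images.
- head: Rigid fixed gripper head; its gap leans 35 deg from vertical, mouth up and to the robot's left. Origin: bottom of the gap, on the white liner's face, midway along, 56 mm above bench. z: out of the gap (35 deg off vertical); y: level, from the gap into the liner; x: along the liner, up and to the robot's right. End walls at x=-17.5 (30 mm tall), x=+17.5 (28 tall): 30 mm block has 2.5 mm each side.
- liner_top (a point): Top edge of the white liner's face, at 0, 0, 40 mm in the head's frame (same axes as head). The liner face is y=0, z 0 to 40, x +-17.5 mm; liner 10 mm thick with a steel backing and screws to y=22. It stands 12 mm higher than the brass jaw. A block fully down has its foot at z=0, blade along z.
- jaw_top (a point): On the flat top of the brass jaw, at 0, -30, 28 mm in the head's frame (same axes). The jaw is fixed, z 0 to 28; its face, parallel to the liner, is at y=-15.5, -19 or -22.5 mm: which one is not told, try it. So it takes the 14, 17.5 or 21 mm block with 1.5 mm play; a thicker one stops on this top. Head ends at y=-44.
- stand: Fixed stand under the head. Origin: on the bench straight below the head's origin; x level, to the robot's right; y as the head's; z up. Base 160 x 130 mm (x -50 to 110), 14 mm high. Grey housing behind the head: x 50 to 120, y +-50 mm, 100 mm high, with a 10 mm boss on top.
- thin: Loose thinnest spacer block, about 150 g, upright: steel blade 14 mm thick (its y) x 30 wide (x) x 42 tall, above it a yellow grip 14 thick (y) x 22 wide (x) x 34 tall; 76 mm in all. Origin: centre of its foot (underside); z up to the grip. Grip it across y, fingertips 43 mm or more above the foot, to clear the jaws when it is fully down.
- middle: Loose middle spacer block, about 150 g, upright: steel blade 17.5 mm thick (its y) x 30 wide (x) x 42 tall, above it a green grip 14 thick (y) x 22 wide (x) x 34 tall; 76 mm in all. Origin: centre of its foot (underside); z up to the grip. Grip it across y, fingertips 43 mm or more above the foot, to clear the jaws when it is fully down.
- thick: Loose thickest spacer block, about 150 g, upright: steel blade 21 mm thick (its y) x 30 wide (x) x 42 tall, above it a blue grip 14 thick (y) x 22 wide (x) x 34 tall; 76 mm in all. Origin: centre of its foot (underside); z up to the grip. Grip it across y, fingertips 43 mm or more above the foot, to clear the jaws when it is fully down.
- liner: Loose white acetal jaw liner 75 x 28 x 12 mm lying flat; bystander. Origin: centre of underside.
- rod_eye: Loose polished steel rod eye, 95 mm long, 22 mm high, lying flat; bystander. Origin: under the centre of the eye.
- bracket: Loose red L bracket 60 x 40 mm, 44 mm high; bystander. Origin: centre of underside.
- wrench: Loose steel wrench lying flat; bystander. Origin: its underside.
Things that resemble listed ones, but are neither listed nor needed, are in the scene too. What is shaped like the thin but pink or purple is not meant.

How it is judged:
By the outcome, as a careful person would: the job done as asked, in the order asked, and still so for the second after the job is handed in, with the robot touching nothing.
It also fails if it takes over 70 s, if anything falls off the work surface, if the arm or the gripper's body presses on something with over 40 N, if the wrist force passes 120 N, or if a joint passes its speed limit or range.

## Robot

A 6-joint arm with a two-finger parallel gripper is mounted at the origin on the work surface. World frame = base frame: x ahead of the robot, y to its left, z up, the work surface at z = 0. Lengths are in mm, angles in rad, forces in N, time in s.
With the tool pointing down it reaches from about 400 to 925 mm from the base axis. Payload 12.5 kg.
Tool frame: the origin (TCP) lies where the fingers leave the gripper's body, on its centre line; the fingertips stand 78 mm ahead of it and the grasp point (between the pads) lies 59 mm ahead of it; z points along the fingers, y is the direction in which the jaws open and shut (so a half turn about z gives the same grasp; the last joint's range is limited). The gripper opens to 95 mm and grips with 3 to 60 N. Pads are 20 mm wide; open, the fingers measure 119 mm over their backs; the gripper's body (75 mm by 180 mm) begins 59 mm behind the grasp point.
Start: joints at [-1.334, 0.491, 1.559, -0, 1.092, -0.106], TCP at [210.1, -588.639, 292.261] pointing down, gripper open.
Joint ranges: [-3.1, 3.1], [-0.84, 2.19], [0.05, 2.79], [-1.13, 4.28], [0.06, 2.93], [-2.69, 2.69]. Speed limits (rad/s): [2.22, 2.22, 2.79, 3.14, 3.14, 3.14].

## Interface

Orientations are given as [roll, pitch, yaw] about the fixed x, y, z axes, in that order (R = Rz(yaw) Ry(pitch) Rx(roll)).
In Python, from cell import env, viewer, ticket, search_frame gives the robot as it stands.
- The arm moves only by the shell command python3 -m inch 'ROWS'. ROWS is a JSON object of lists of equal length, an entry for each row: "hand": the opening, from 0 (shut) to 1 (fully open); "delta_pos": the shift along the tool's x, y, z in cm, a list of three; "turn": the turn about the tool's z in rad. A call has 1 to 20 rows; each row shifts and turns the commanded pose from where the row before left it, along the tool's axes as they then stand; what a row does not reach is not made up. A row lasts 1/10 s, in which the tool goes at most 50 mm and 8.59 degrees, less where a joint would pass 70% of its speed; a pose out of reach is approached as far as the arm can. A call is refused whole if a number of a shift passes 5 or a number of a turn 0.15, either way. A call with a gripper value outside its range is refused whole. The fingers move at their own pace and stop on an object; the grip force is fixed at half the most. Time passes only in rows, so rows that do not move let the fingers close. It gives the time, the measured TCP pose, the force and the opening at its end, in the units of the state.
- env.state(): the state, without advancing time (a new reading comes with each control period).
- viewer.read_camera(name): name is "scene" or "top" or "wrist"; returns (picture, depth): 400x640x3 uint8, blue, green, red; 400x640 float32, mm along the optical axis (not along the pixel's ray), 0 where there is no reading.
- viewer.get_calibration(name): a dict with "fx", "fy", "cx", "cy" (pixels), "T" (4x4, takes a point from camera to world coordinates). Camera axes: x right, y down, z forward; pixel columns grow to the right and rows downward; lengths in mm; the calibration is good to about 2 mm. A picture is of the moment at which its call begins: read the wrist's pose just before it. get_calibration takes no time and is no camera call; for the wrist camera it gives the pose at the moment of the call.
- ticket.job_done(): hands the job in, once; it reports no verdict.
Trained networks look in the newest picture that a camera, given by its name, has taken for a name from the list of things; names that differ only in an ending like _2 or _b are one class to them, and where a whole thing is asked for, a point or a joint stands for the part that bears it (a point fixed in the world has none). Each returns a list of dicts, best first, with "p" (0 to 1); they miss things now and then, are a little off and sometimes report something else, mostly with a low value. They report only what shows in the picture. A call takes as long as a camera call. They do not tell look-alikes from the thing itself.
- search_frame(camera, label): "centre" ([column, row] in pixels, amid what is visible of it).
The state is a dict: "t": time; "joints": joint angles; "qvel": joint speeds; "tau": joint torques, N m; "eef_pos": TCP position; "tcp_rot": TCP orientation; "ft_force": force on the tool from outside, world axes, zero at the start; "moment": the same for the moment, N m; "opening": opening from 0.0 (shut) to 1.0 (fully open).
Only numpy, scipy, OpenCV 4.12 (cv2) and the standard library are available. Lean on these libraries where they do the work, as an engineer would, in place of code of your own. Each camera call takes 0.05 s, during which the arm holds its last target.

## Working session

There is one attempt and no reset: what is moved stays moved. The work goes in short steps, Python scripts to look and compute and a shell command to move; the robot and the scene stay as the last step left them, time stands still between calls to the robot, and variables do not carry over. Pictures are saved under pics/ and viewed, and the job is handed in when it is done.

```bash
ls; mkdir -p pics; python3 - <<'E'
from cell import env, viewer, ticket, search_frame
import cv2, numpy as np
print(env.state())
for c in ["scene","top","wrist"]:
    p,d=viewer.read_camera(c); cv2.imwrite(f"pics/{c}0.png",p); np.save(f"pics/{c}0.npy",d)
    k=viewer.get_calibration(c); print(c,{a:np.round(b,3).tolist() for a,b in k.items()})
E
```

```text
pics
{'t': 0.0, 'joints': array([-1.33359898e+00,  4.91578709e-01,  1.55945267e+00,  2.75243857e-05,
        1.09168446e+00, -1.05568054e-01]), 'qvel': array([-0.00112264,  0.00066704, -0.00010095,  0.00114284, -0.00068577,
        0.00121073]), 'tau': array([ 3.92582238e-03, -6.12633276e+01, -2.58179945e+01,  6.94250409e-02,
        4.83396091e-02, -9.86840450e-05]), 'eef_pos': array([ 210.06639084, -588.47660198,  291.64869066]), 'tcp_rot': array([-3.14047829e+00, -1.42627345e-04,  3.42752618e-01]), 'ft_force': array([-1.02565757, -0.07915033,  0.34448306]), 'moment': array([ 0.00597464, -0.02663001, -0.01495082]), 'opening': 1.0017156864045862}
scene {'fx': 380.728, 'fy': 380.728, 'cx': 315.982, 'cy': 197.989, 'T': [[0.856, 0.396, -0.332, 952.686], [0.516, -0.646, 0.562, -579.124], [0.008, -0.653, -0.758, 907.502], [0.0, 0.0, 0.0, 1.0]]}
top {'fx': 368.017, 'fy': 368.017, 'cx': 320.621, 'cy': 206.252, 'T': [[0.017, -0.99, 0.143, 473.694], [-0.999, -0.021, -0.025, 32.413], [0.027, -0.143, -0.989, 979.196], [0.0, 0.0, 0.0, 1.0]]}
wrist {'fx': 333.138, 'fy': 333.138, 'cx': 321.335, 'cy': 204.302, 'T': [[0.335, -0.902, -0.271, 287.548], [-0.942, -0.321, -0.097, -559.907], [0.001, 0.288, -0.958, 384.696], [0.0, 0.0, 0.0, 1.0]]}
```

View pics/scene0.png

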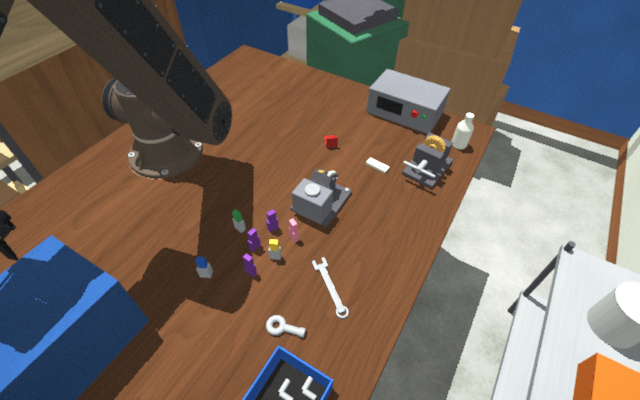

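View pics/top0.png

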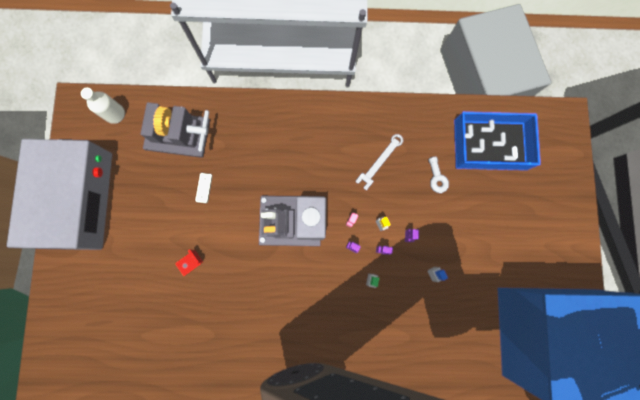

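View pics/wrist0.png

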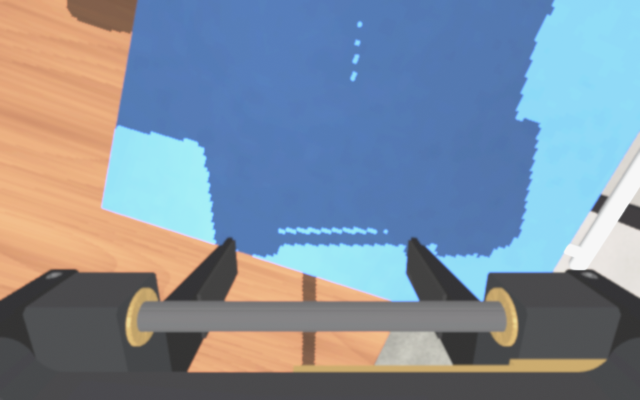

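```bash
cat > h.py <<'E'
from cell import env, viewer, ticket, search_frame
import cv2, numpy as np
from scipy.spatial.transform import Rotation as R
def cloud(c,d,k=None):
    k=k or viewer.get_calibration(c)
    v,u=np.mgrid[0:400,0:640]
    P=np.stack([(u-k['cx'])/k['fx']*d,(v-k['cy'])/k['fy']*d,d],-1)
    return P@np.array(k['T'])[:3,:3].T+np.array(k['T'])[:3,3]
def project(c,p,k=None):
    k=k or viewer.get_calibration(c); T=np.array(k['T'])
    q=(np.asarray(p,float)-T[:3,3])@T[:3,:3]
    return np.stack([k['fx']*q[...,0]/q[...,2]+k['cx'],k['fy']*q[...,1]/q[...,2]+k['cy']],-1)
E
python3 - <<'E'
from h import *
d=np.load('pics/top0.npy');P=cloud('top',d);im=cv2.imread('pics/top0.png')
for n,(u,v) in dict(thin=(384,222),p1=(412,234),p2=(385,249),pink=(353,218),p3=(354,245),green=(373,281),blue=(438,274),boss=(311,216),bench=(340,300)).items(): print(n,P[v,u].round(0))
cv2.imwrite('pics/topz.png',cv2.resize(im[170:300,245:460],None,fx=3.6,fy=3.6,interpolation=cv2.INTER_CUBIC))
im=cv2.imread('pics/scene0.png')
cv2.imwrite('pics/scz.png',cv2.resize(im[150:290,180:360],None,fx=4,fy=4,interpolation=cv2.INTER_CUBIC))
E
```

```text
thin [ 569. -148.   74.]
p1 [ 540. -218.   74.]
p2 [ 502. -150.   74.]
pink [577. -71.  75.]
p3 [510. -73.  77.]
green [ 425. -119.   79.]
blue [ 443. -282.   67.]
boss [576.  33. 107.]
bench [370. -47.  -1.]
```

View pics/topz.png

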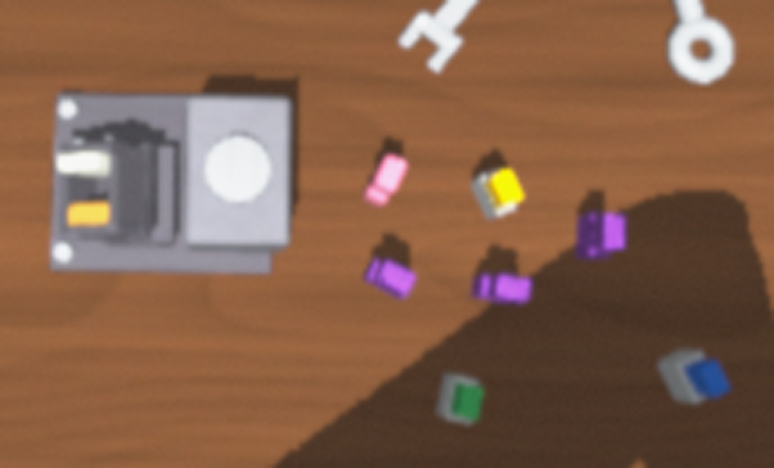

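View pics/scz.png

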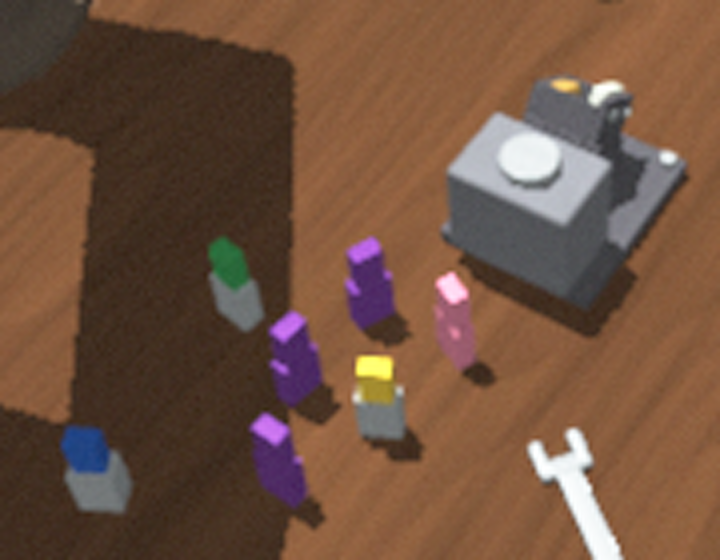

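```bash
python3 -m inch '{"hand":[1,1,1,1,1,1,1,1,1,1,1,1],"delta_pos":[[3.7,-2.7,-0.5],[3.7,-2.7,-0.5],[3.7,-2.7,-0.5],[3.7,-2.7,-0.5],[3.7,-2.7,-0.5],[3.7,-2.7,-0.5],[3.7,-2.7,-0.5],[3.7,-2.7,-0.5],[3.7,-2.7,-0.5],[3.7,-2.7,-0.5],[3.7,-2.7,-0.5],[3.7,-2.7,-0.5]],"turn":[0,0,0,0,0,0,0,0,0,0,0,0]}' && python3 -m inch '{"hand":[1,1,1,1,1,1,1,1,1,1,1],"delta_pos":[[0,0,0],[0,0,0],[0,0,0],[0,0,0],[0,0,0],[0,0,0],[0,0,0],[0,0,0],[0,0,0],[0,0,0],[0,0,0]],"turn":[-0.1365,-0.1365,-0.1365,-0.1365,-0.1365,-0.1365,-0.1365,-0.1365,-0.1365,0,0]}'
cat > snap.py <<'E'
import sys
from h import *
n=sys.argv[1]
for c in sys.argv[2:]:
    k=viewer.get_calibration(c); p,d=viewer.read_camera(c)
    cv2.imwrite(f"pics/{c}{n}.png",p); np.save(f"pics/{c}{n}.npy",d); np.save(f"pics/{c}{n}_k.npy",k,allow_pickle=True)
E
python3 snap.py 1 wrist
```

```text
t: 1.35
eef_pos: [520.1, -132.4, 352.4]
tcp_rot: [3.142, 0.0, 0.343]
ft_force: [0.8, -1.1, 0.7]
opening: 0.998
t: 2.45
eef_pos: [519.3, -134.2, 352.1]
tcp_rot: [-3.141, -0.0, 1.567]
ft_force: [-0.2, 0.4, 0.0]
opening: 0.999
```

View pics/wrist1.png

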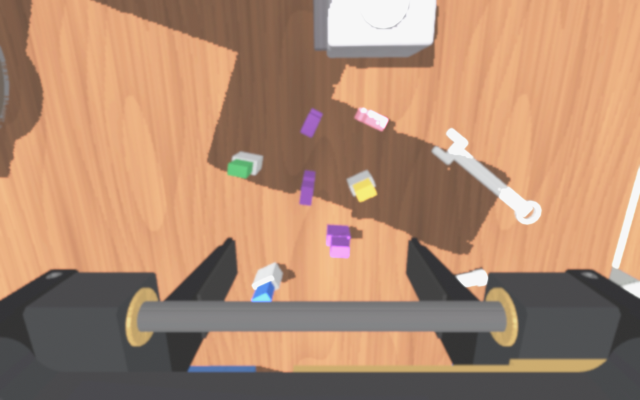

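```bash
cat > blocks.py <<'E'
import sys
from h import *
n=sys.argv[1]
k=np.load(f'pics/wrist{n}_k.npy',allow_pickle=True).item()
d=np.load(f'pics/wrist{n}.npy');P=cloud('wrist',d,k);im=cv2.imread(f'pics/wrist{n}.png')
m=((P[...,2]>20)&(P[...,2]<84)&(d>150)).astype(np.uint8); m[:, :]*= (np.arange(400)<330)[:,None].astype(np.uint8)
N,L,S,C=cv2.connectedComponentsWithStats(m)
for i in range(1,N):
    if not 60<S[i,4]<6000: continue
    s=L==i; pts=P[s]
    for nm,lo,hi in (('top',68,84),('blade',20,46),):
        q=pts[(pts[:,2]>lo)&(pts[:,2]<hi)]
        if len(q)<15: continue
        r=cv2.minAreaRect(q[:,:2].astype(np.float32))
        print(i,C[i].round(0),nm,len(q),'med z %.1f'%np.median(q[:,2]),'c',np.round(r[0],1),'size',np.round(r[1],1),'ang %.0f'%r[2],'bgr',np.median(im[s],0))
E
python3 blocks.py 1
python3 - <<'E'
from h import *
im=cv2.imread('pics/wrist1.png')
cv2.imwrite('pics/wz1.png',cv2.resize(im[90:300,210:450],None,fx=3.3,fy=2.8,interpolation=cv2.INTER_CUBIC))
E
```

```text
2 [371.  52.] top 233 med z 76.4 c [576.4   1.6] size [ 2.7 98.2] ang 89 bgr [140. 136. 138.]
2 [371.  52.] blade 269 med z 34.4 c [575.8   1.4] size [ 3.4 97.9] ang 89 bgr [140. 136. 138.]
3 [311. 123.] top 274 med z 76.4 c [508.4 -73.2] size [21.8 13.9] ang 64 bgr [193. 101. 162.]
3 [311. 123.] blade 56 med z 42.4 c [508.6 -73.2] size [29.6 13.5] ang 63 bgr [193. 101. 162.]
4 [372. 119.] top 280 med z 76.4 c [578.7 -69.1] size [13.4 22.1] ang 64 bgr [224. 203. 247.]
4 [372. 119.] blade 78 med z 41.9 c [576.1 -68. ] size [13.8 24.1] ang 64 bgr [224. 203. 247.]
5 [243. 166.] top 279 med z 76.1 c [ 425.5 -122.9] size [14.3 22.2] ang 79 bgr [129. 196. 111.]
5 [243. 166.] blade 221 med z 40.2 c [ 425.4 -123.1] size [17.7 30.9] ang 78 bgr [129. 196. 111.]
6 [307. 189.] top 241 med z 76.4 c [ 502.3 -152.7] size [22.3 13.8] ang 81 bgr [181.  97. 158.]
6 [307. 189.] blade 86 med z 41.8 c [ 504.4 -140. ] size [ 4.7 13.9] ang 81 bgr [181.  97. 158.]
7 [363. 187.] top 259 med z 76.4 c [ 570.5 -149.2] size [21.9 14.3] ang 25 bgr [125. 218. 238.]
7 [363. 187.] blade 179 med z 40.2 c [ 570.6 -149.2] size [30.  13.9] ang 25 bgr [125. 218. 238.]
8 [339. 243.] top 241 med z 76.4 c [ 541.9 -222.2] size [14.8 21.7] ang 86 bgr [210. 112. 185.]
8 [339. 243.] blade 212 med z 36.4 c [ 542.  -222.3] size [15.2 30. ] ang 87 bgr [210. 112. 185.]
9 [266. 286.] top 157 med z 75.9 c [ 443.7 -283.9] size [11.7 25.1] ang 88 bgr [238.  204.5 177.5]
9 [266. 286.] blade 329 med z 38.4 c [ 443.4 -289.3] size [31.2 21.8] ang 26 bgr [238.  204.5 177.5]
10 [482. 280.] blade 83 med z 22.0 c [ 747.  -293.4] size [15.2 16.1] ang 9 bgr [247. 247. 247.]
```

View pics/wz1.png

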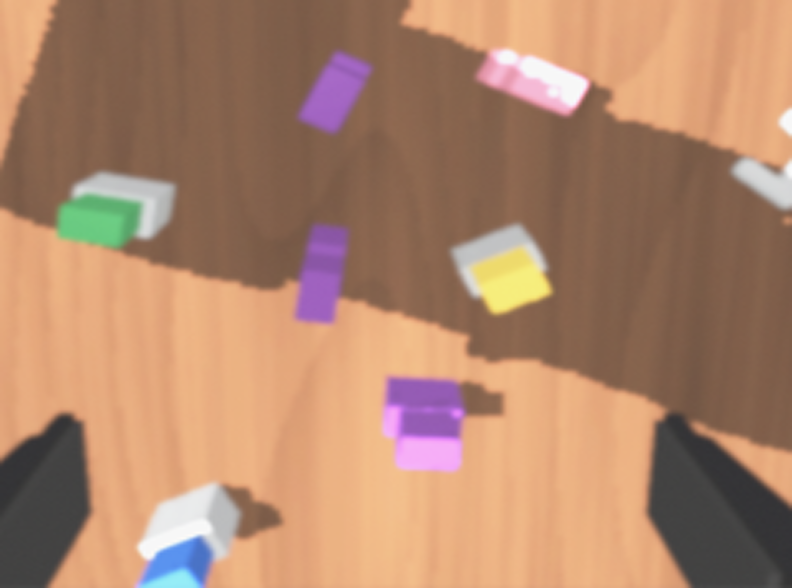

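```bash
python3 -m inch '{"hand":[1,1,1,1,1,1,1],"delta_pos":[[4.5,0.8,0],[4.5,0.8,0],[4.5,0.8,0],[4.5,0.8,0],[4.5,0.8,0],[0,0,0],[0,0,0]],"turn":[0,0,0,0,0,0,0]}'
python3 snap.py 2 wrist
python3 - <<'E'
from h import *
im=cv2.imread('pics/wrist2.png')
cv2.imwrite('pics/wz2.png',cv2.resize(im[60:320,180:520],None,fx=2.3,fy=2.3,interpolation=cv2.INTER_CUBIC))
E
```

```text
t: 3.2
eef_pos: [559.1, 91.6, 352.0]
tcp_rot: [-3.141, 0.0, 1.571]
ft_force: [0.1, -0.7, 0.3]
opening: 1.003
```

View pics/wz2.png

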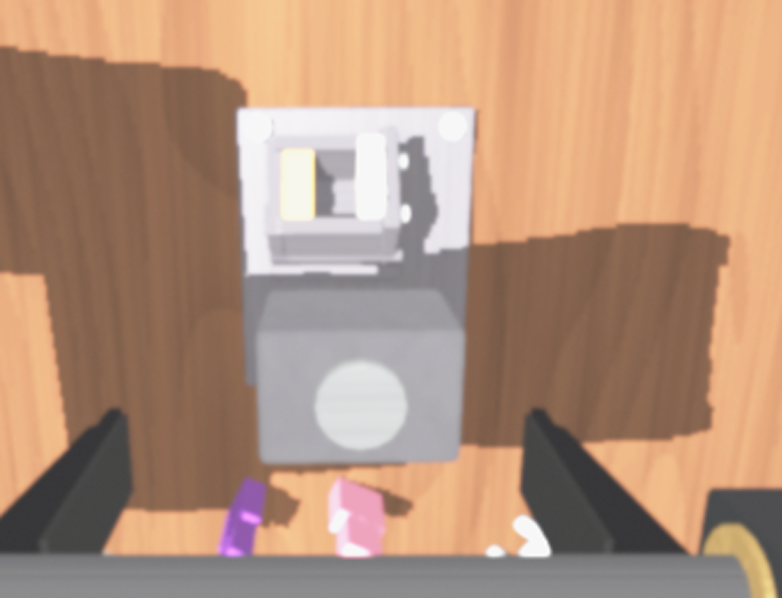

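```bash
python3 - <<'E'
from h import *
k=np.load('pics/wrist2_k.npy',allow_pickle=True).item()
d=np.load('pics/wrist2.npy');P=cloud('wrist',d,k);im=cv2.imread('pics/wrist2.png').astype(int)
# housing top & base top rectangles
for nm,lo,hi,reg in (('house',95,104,(slice(150,290),slice(270,400))),('base',8,20,(slice(95,290),slice(270,400)))):
    q=P[reg].reshape(-1,3); q=q[(q[:,2]>lo)&(q[:,2]<hi)]
    r=cv2.minAreaRect(q[:,:2].astype(np.float32)); print(nm,len(q),np.round(r[0],1),np.round(r[1],1),r[2],'z',np.median(q[:,2]), np.percentile(q[:,:2],[1,99],axis=0).round(1).tolist())
c,s=np.cos(np.radians(35)),np.sin(np.radians(35))
b,g,rr=im[...,0],im[...,1],im[...,2]
reg=np.zeros((400,640),bool);reg[110:165,285:365]=1
brass=reg&(rr-b>40); white=reg&(b>200)
for nm,m in (('brass',brass),('white',white)):
    q=P[m]; print(nm,m.sum(),np.percentile(q,[2,10,50,90,98],axis=0).round(1).tolist())
np.save('pics/Phead.npy',P)
v,u=np.mgrid[0:400,0:640]
# across-row profile through jaw tops, row image ~ 140
for row in (130,140,150):
    print(row,[(int(x),P[row,x].round(0).astype(int).tolist(),im[row,x].tolist()) for x in range(296,366,3)])
E
```

```text
house 4109 [576.3  65. ] [100.1 126.9] 0.2380090206861496 z 100.4614464563108 [[527.5, 2.9], [625.0, 125.3]]
base 4712 [571.9  43. ] [262.3 137. ] 86.46333312988281 z 14.55710113314916 [[511.6, -64.2], [640.2, 170.3]]
brass 35 [[552.9, 120.2, 46.7], [553.0, 123.0, 48.4], [553.6, 138.4, 55.7], [553.9, 147.0, 75.3], [554.0, 150.0, 77.4]]
white 3324 [[514.9, 106.9, 13.1], [521.2, 118.9, 14.1], [554.5, 141.7, 70.3], [590.5, 162.4, 93.0], [605.7, 166.7, 98.0]]
130 [(296, [532, 147, 71], [235, 230, 233]), (299, [536, 147, 74], [231, 225, 229]), (302, [539, 147, 74], [225, 240, 246]), (305, [542, 147, 71], [236, 247, 247]), (308, [545, 147, 75], [237, 247, 247]), (311, [549, 147, 73], [237, 247, 247]), (314, [552, 147, 73], [230, 247, 247]), (317, [555, 146, 62], [131, 141, 157]), (320, [558, 146, 63], [174, 168, 173]), (323, [562, 146, 62], [180, 173, 178]), (326, [565, 146, 61], [180, 174, 178]), (329, [568, 146, 62], [180, 173, 178]), (332, [572, 146, 61], [180, 173, 178]), (335, [575, 146, 61], [245, 247, 247]), (338, [577, 148, 87], [247, 247, 247]), (341, [581, 148, 87], [247, 247, 24
[... 1554 characters left out ...]
], [230, 247, 247]), (317, [555, 123, 55], [138, 151, 168]), (320, [558, 123, 55], [135, 129, 132]), (323, [562, 123, 56], [144, 138, 142]), (326, [565, 123, 55], [225, 218, 222]), (329, [569, 123, 55], [228, 222, 226]), (332, [572, 123, 55], [228, 222, 226]), (335, [576, 123, 55], [245, 246, 246]), (338, [577, 128, 99], [247, 247, 247]), (341, [580, 128, 97], [247, 247, 247]), (344, [583, 128, 98], [247, 247, 247]), (347, [587, 128, 96], [245, 246, 246]), (350, [590, 128, 97], [228, 222, 226]), (353, [593, 128, 95], [220, 214, 218]), (356, [597, 127, 87], [247, 246, 246]), (359, [608, 117, 14], [144, 138, 143]), (362, [612, 117, 15], [135, 130, 133]), (365, [616, 117, 15], [134, 130, 133])]
```

```bash
python3 - <<'E'
from h import *
P=np.load('pics/Phead.npy')
a=np.radians(35);xh=np.array([0,-np.cos(a),np.sin(a)]);zh=np.array([0,np.sin(a),np.cos(a)])
O=np.array([576.5,121.8,56])
Q=P-O; X=Q@xh; Z=Q@zh; Y=Q[...,0]
for col in (323,329,337,341,308):
    print(col,[(r,round(float(Y[r,col])),round(float(X[r,col]),1),round(float(Z[r,col]),1)) for r in range(112,180,2)])
# liner/brass front edges in rows, subpixel via depth discontinuity
# planes
for nm,ylo,yhi,z0 in (('floor',-18,-4,0),('brass',-40,-26,28),('liner',2,8,40)):
    m=(Y>ylo)&(Y<yhi)&(abs(Z-z0)<4)&(abs(X)<15)
    A=np.c_[X[m],np.ones(m.sum())]; print(nm,m.sum(),np.linalg.lstsq(A,Z[m],rcond=None)[0].round(3))
E
```

```text
323 [(112, -15, -57.8, -8.4), (114, -15, -57.3, -12.0), (116, -15, -54.1, -11.5), (118, -15, -52.4, -13.3), (120, -15, -21.6, 30.8), (122, -15, -18.9, 31.1), (124, -15, -16.6, 30.9), (126, -15, -16.9, 26.2), (128, -15, -16.4, 22.8), (130, -15, -16.4, 18.7), (132, -15, -16.3, 14.4), (134, -15, -16.1, 10.3), (136, -15, -16.3, 5.5), (138, -15, -17.3, -0.9), (140, -15, -14.2, -0.2), (142, -15, -11.2, 0.6), (144, -15, -9.5, -1.2), (146, -15, -6.4, -0.3), (148, -15, -3.5, 0.3), (150, -15, -0.8, 0.5), (152, -15, 1.7, 0.3), (154, -15, 3.8, -0.6), (156, -15, 20.8, 28.4), (158, -15, 23.2, 28.5), (160, -15, 25.3, 28.1), (162, -15, 26.1, 24.9), (164, -15, 26.6, 21.0), (166, -15, 26.5, 15.7), (168, -15, 26.1, 9.4), (170, -15, 25.9, 3.6), (172, -15, 26.4, -1.0), (174, -15, 27.1, -4.9), (176, -15, 18.3, -31.5), (178, -15, 20.0, -34.0)]
329 [(112, -7, -58.3, -9.1), (114, -7, -57.0, -11.5), (116, -7, -54.5, -12.1), (118, -7, -53.2, -14.5), (120, -8, -21.7, 30.6), (122, -8, -20.0, 29.3), (124, -8, -16.6, 30.7), (126, -8, -16.1, 27.5), (128, -8, -16.2, 23.1), (130, -8, -16.6, 18.4), (132, -8, -16.5, 14
[... 2277 characters left out ...]
, 27.4), (130, -31, -9.9, 29.6), (132, -31, -9.4, 26.3), (134, -31, -5.8, 28.1), (136, -31, -3.5, 28.0), (138, -31, -1.7, 26.7), (140, -31, 1.5, 28.1), (142, -31, 4.0, 28.3), (144, -31, 6.0, 27.5), (146, -31, 8.9, 28.4), (148, -31, 11.6, 28.9), (150, -31, 13.0, 27.0), (152, -31, 16.1, 28.6), (154, -31, 18.0, 27.5), (156, -31, 20.6, 28.0), (158, -31, 22.7, 27.6), (160, -31, 24.8, 27.0), (162, -31, 26.8, 26.4), (164, -31, 26.3, 20.4), (166, -31, 26.7, 16.1), (168, -31, 26.7, 10.8), (170, -32, 26.7, 5.4), (172, -32, 27.4, 1.4), (174, -32, 27.3, -4.5), (176, -33, 18.1, -32.0), (178, -33, 20.3, -33.2)]
floor 182 [ 0.002 -0.011]
brass 319 [3.0000e-03 2.7903e+01]
liner 140 [-1.0000e-03  4.0066e+01]
```

```bash
python3 -m inch '{"hand":[0.5,0.5,0.5,0.5,0.5,0.5,0.5,0.5,0.5,0.5,0.5,0.5,0.5,0.5,0.5],"delta_pos":[[-4.0,0.2,0],[-4.0,0.2,0],[-4.0,0.2,0],[-4.0,0.2,0],[-4.0,0.2,0],[-4.1,0.1,0],[0,0,2.2],[0,0,2.2],[0,0,2.2],[0,0,2.2],[0,0,2.2],[0,0,2.2],[0,0,2.2],[0,0,2.2],[0,0,0]],"turn":[0,0,0,0,0,0,0.1418,0.1418,0.1418,0.1418,0.1418,0.1418,0.1418,0.1418,0]}'; python3 snap.py 3 wrist
```

```text
t: 4.75
eef_pos: [568.9, -151.3, 174.0]
tcp_rot: [-3.139, 0.003, 0.432]
ft_force: [-0.0, 0.1, 0.0]
opening: 0.499
```

View pics/wrist3.png

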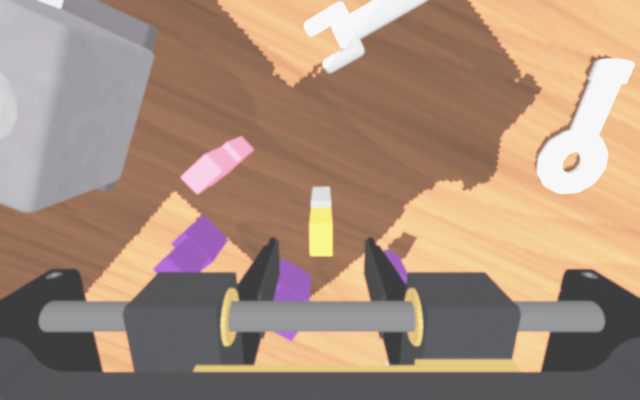

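```bash
python3 -m inch '{"hand":[0.5,0.5,0.5,0.5,0,0,0,0,0,0],"delta_pos":[[0.2,-0.1,1.6],[0,0,1.6],[0,0,1.7],[0,0,0],[0,0,0],[0,0,0],[0,0,0],[0,0,0],[0,0,0],[0,0,0]],"turn":[0,0,0,0,0,0,0,0,0,0]}'
```

```text
t: 5.8
eef_pos: [571.9, -148.5, 127.6]
tcp_rot: [3.141, -0.0, 0.437]
ft_force: [-0.2, 0.9, 4.8]
opening: 0.146
```

```bash
python3 -m inch '{"hand":[0,0,0,0,0,0,0,0,0,0,0,0,0,0,0],"delta_pos":[[0,0,-3],[0,0,-3],[0,0,-3.3],[0,0,0],[0,0,0],[0,0,0],[0,0,0],[0,0,0],[0,0,0],[0,0,0],[0,0,0],[3.2,0.1,0],[3.2,0.1,0],[3.2,0.1,0],[3,0.1,0]],"turn":[0,0,0,-0.1418,-0.1418,-0.1418,-0.1418,-0.1418,-0.1418,-0.1418,-0.1418,0,0,0,0]}';  python3 -m inch '{"hand":[0,0],"delta_pos":[[0,0,0],[0,0,0]],"turn":[0,0]}'; python3 snap.py 4 scene wrist;python3 - <<'E'
from h import *
im=cv2.imread('pics/scene4.png')
cv2.imwrite('pics/scz4.png',cv2.resize(im[120:290,180:380],None,fx=4,fy=3.5,interpolation=cv2.INTER_CUBIC))
E
```

```text
t: 7.3
eef_pos: [575.4, -21.2, 219.9]
tcp_rot: [-3.141, -0.0, 1.571]
ft_force: [0.1, -0.3, -2.3]
opening: 0.144
t: 7.5
eef_pos: [575.6, -22.0, 220.0]
tcp_rot: [-3.141, 0.0, 1.573]
ft_force: [-0.4, -0.2, -2.6]
opening: 0.142
```

View pics/scz4.png

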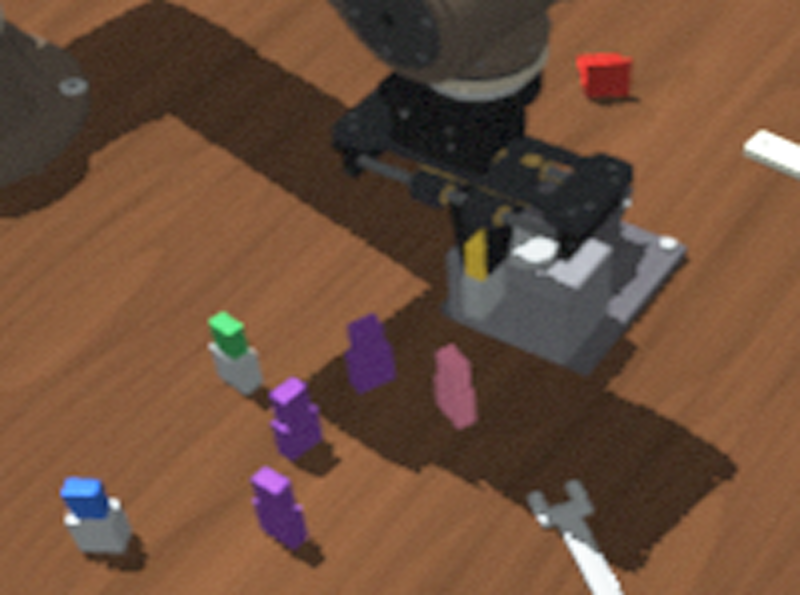

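View pics/wrist4.png

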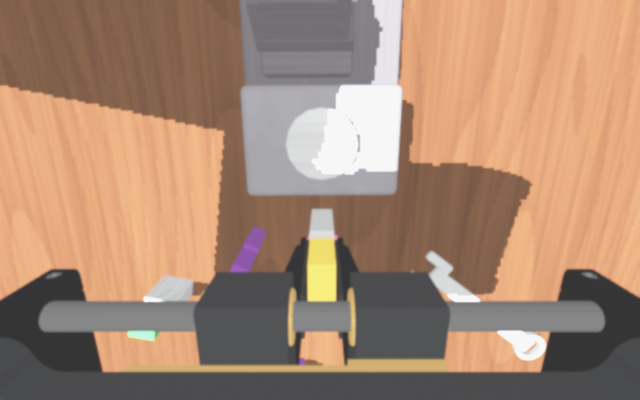

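```bash
python3 -m inch '{"hand":[0,0,0,0,0],"delta_pos":[[0.6,0,0],[0.6,0,0],[0.5,0,0],[0.5,0,0],[0,0,0]],"turn":[0,0,0,0,0]}'; python3 -m inch '{"hand":[0,0,0,0,0],"delta_pos":[[0.5,0,0],[0.5,0,0],[0.5,0,0],[0,0,0],[0,0,0]],"turn":[0,0,0,0,0]}'; python3 snap.py 5 scene wrist;python3 - <<'E'
from h import *
im=cv2.imread('pics/scene5.png')
a=cv2.resize(im[170:230,270:350],None,fx=5,fy=5,interpolation=cv2.INTER_CUBIC)
im=cv2.imread('pics/wrist5.png')
b=cv2.resize(im[160:360,220:420],(400,300))
cv2.imwrite('pics/m5.png',np.hstack([a,b]))
E
```

```text
t: 8.1
eef_pos: [575.8, -0.7, 220.8]
tcp_rot: [3.141, 0.002, 1.572]
ft_force: [-0.7, -5.5, 2.6]
opening: 0.147
t: 8.6
eef_pos: [575.8, 14.2, 220.3]
tcp_rot: [3.141, 0.001, 1.571]
ft_force: [0.2, -4.8, -0.8]
opening: 0.144
```

View pics/m5.png

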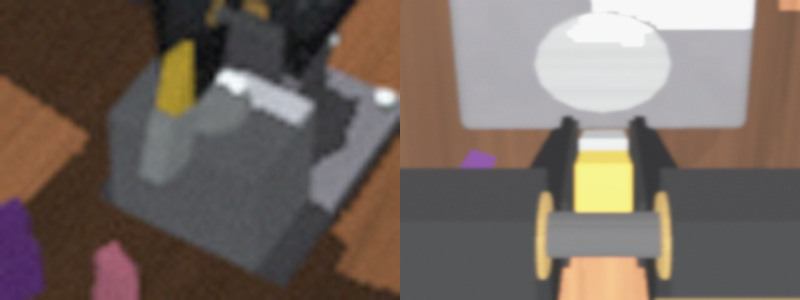

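```bash
python3 -m inch '{"hand":[0,0,0,0],"delta_pos":[[0.5,0,0],[0.5,0,0],[0,0,0],[0,0,0]],"turn":[0,0,0,0]}'; python3 snap.py 6 scene wrist; cat > tilt.py <<'E'
import sys
from h import *
n,c,col=sys.argv[1:4]
k=np.load(f'pics/{c}{n}_k.npy',allow_pickle=True).item()
d=np.load(f'pics/{c}{n}.npy');P=cloud(c,d,k);im=cv2.imread(f'pics/{c}{n}.png')
hsv=cv2.cvtColor(im,cv2.COLOR_BGR2HSV).astype(int)
lo,hi={'y':(22,36),'g':(45,85),'b':(95,125)}[col]
m=(hsv[...,0]>lo)&(hsv[...,0]<hi)&(hsv[...,1]>90)&(hsv[...,2]>60)&(d>0)
tcp=env.state()['eef_pos']; pad=tcp-[0,0,59]
m&=np.linalg.norm(P-pad,axis=-1)<45
q=P[m]; print('n',len(q))
if len(q)<20: sys.exit()
# block frame points relative pad: print spread; RANSAC planes
rng=np.random.default_rng(0)
for it in range(2):
    best=None
    for _ in range(300):
        a=q[rng.choice(len(q),3,replace=False)]; nn=np.cross(a[1]-a[0],a[2]-a[0]); l=np.linalg.norm(nn)
        if l<5: continue
        nn/=l; inl=abs((q-a[0])@nn)<1.2
        if best is None or inl.sum()>best.sum(): best=inl
    c0=q[best].mean(0); nn=np.linalg.svd(q[best]-c0)[2][2]; nn*=np.sign(nn[2]) 
    print('plane',best.sum(),'centre rel pad',(c0-pad).round(1),'normal',nn.round(3),'tilt-from-up toward +y %.1f'%np.degrees(np.arctan2(nn[1],nn[2])))
    q=q[~best]
    if len(q)<25: break
E
python3 tilt.py 6 wrist y; python3 tilt.py 6 scene y;python3 - <<'E'
from h import *
im=cv2.imread('pics/scene6.png')
a=cv2.resize(im[170:230,270:350],None,fx=5,fy=5,interpolation=cv2.INTER_CUBIC)
im=cv2.imread('pics/wrist6.png')
b=cv2.resize(im[160:360,220:420],(400,300))
cv2.imwrite('pics/m6.png',np.hstack([a,b]))
E
```

```text
t: 9.1
eef_pos: [575.7, 24.4, 220.2]
tcp_rot: [3.142, 0.0, 1.571]
ft_force: [0.6, -4.0, -1.4]
opening: 0.141
n 888
plane 800 centre rel pad [ 0.6 -2.1  7.1] normal [0.007 0.436 0.9  ] tilt-from-up toward +y 25.9
plane 44 centre rel pad [ 0.2 -2.2  1.5] normal [-0.076  0.921  0.383] tilt-from-up toward +y 67.4
n 102
plane 39 centre rel pad [  0.1 -20.9   1.4] normal [ 0.015 -0.869  0.495] tilt-from-up toward +y -60.3
plane 31 centre rel pad [  5.6 -16.3  -6.7] normal [ 0.988 -0.156  0.014] tilt-from-up toward +y -84.8
```

View pics/m6.png

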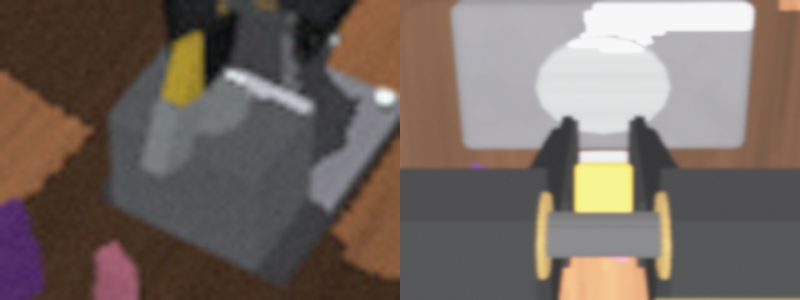

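```bash
python3 -m inch '{"hand":[0,0,0,0],"delta_pos":[[0.4,0,0],[0.3,0,0],[0,0,0],[0,0,0]],"turn":[0,0,0,0]}'; python3 snap.py 7 scene wrist; python3 tilt.py 7 wrist y; python3 tilt.py 7 scene y
```

```text
t: 9.6
eef_pos: [575.7, 31.4, 220.3]
tcp_rot: [3.142, 0.0, 1.571]
ft_force: [-0.3, -4.8, -1.8]
opening: 0.143
n 837
plane 777 centre rel pad [ 0.6 -2.6  6.9] normal [-0.021  0.509  0.861] tilt-from-up toward +y 30.6
plane 32 centre rel pad [ 1.  -2.9  7.2] normal [-0.003  0.769  0.64 ] tilt-from-up toward +y 50.2
n 102
plane 41 centre rel pad [  5.  -16.9  -3. ] normal [ 0.994 -0.106  0.016] tilt-from-up toward +y -81.3
plane 26 centre rel pad [ -1.9 -21.8   2.9] normal [-0.188 -0.821  0.539] tilt-from-up toward +y -56.7
```

```bash
python3 - <<'E'
from h import *
for n in (6,7):
  for c in ('wrist','scene'):
    k=np.load(f'pics/{c}{n}_k.npy',allow_pickle=True).item()
    d=np.load(f'pics/{c}{n}.npy');P=cloud(c,d,k)
    m=(abs(P[...,2]-100)<6)&(abs(P[...,0]-576)<46)&(P[...,1]>8)&(P[...,1]<68)&(np.hypot(P[...,0]-576,P[...,1]-36)>32)
    q=P[m];A=np.c_[q[:,0],q[:,1],np.ones(len(q))];
    print(c,len(q),np.linalg.lstsq(A,q[:,2],rcond=None)[0])
  # blade pts from scene near pad below, in plane: list steel points
k=np.load('pics/scene7_k.npy',allow_pickle=True).item();d=np.load('pics/scene7.npy');P=cloud('scene',d,k)
pad=np.array([575.7,31.4,161.3])
m=(abs(P[...,0]-pad[0])<12)&(P[...,1]>-40)&(P[...,1]<31)&(P[...,2]>82)&(P[...,2]<178)&~((P[...,1]>-2)&(P[...,2]<104))
q=P[m]-pad; 
# right-side face: outer points; fit by binning
h=q[:,2]; 
for lo in range(-75,15,8):
    s=q[(h>=lo)&(h<lo+8)]
    if len(s)>3: print(lo,len(s),np.percentile(s[:,1],[5,50,95]).round(1),np.percentile(s[:,0],[5,95]).round(1))
E
```

```text
wrist 5053 [ 1.56379097e-03 -1.63014071e-03  9.96784810e+01]
scene 163 [ 7.81053881e-06 -6.30625859e-03  1.01292818e+02]
wrist 4902 [ 1.34666185e-03 -1.75134253e-03  9.98190289e+01]
scene 180 [-5.32198231e-03 -7.01076022e-03  1.04424036e+02]
-59 14 [-42.1 -15.6 -11.7] [2.5 9.3]
-51 40 [-56.9 -27.   -1.4] [-4.7 10.3]
-43 27 [-54.7 -48.8 -21.2] [-5.7  6.2]
-35 29 [-50.  -44.2 -15.6] [-7.6  6. ]
-27 21 [-43.9 -39.9 -14.7] [-5.9  6. ]
-19 42 [-39.8 -30.6  -8.9] [-6.8  9.9]
-11 22 [-31.2 -25.8  -8.5] [-6.1  9.4]
-3 25 [-25.6 -22.4  -9.9] [-7.3  9.7]
5 30 [-21.5 -14.9  -3.6] [-7.7 10.4]
13 12 [-16.9 -12.   -5. ] [-8.3  7.3]
```

```bash
python3 - <<'E'
from h import *
for n,pad in ((4,[575.6,-22,161]),(5,[575.8,14.2,161.3]),(6,[575.7,24.4,161.2]),(7,[575.7,31.4,161.3])):
    k=np.load(f'pics/wrist{n}_k.npy',allow_pickle=True).item()
    d=np.load(f'pics/wrist{n}.npy');P=cloud('wrist',d,k)-np.array(pad);im=cv2.imread(f'pics/wrist{n}.png')
    print(n,[(r,*P[r,321,1:].round(1).tolist(),im[r,321].tolist()) for r in range(205,305,4)])
E
```

```text
4 [(205, -13.2, -160.9, [81, 105, 142]), (209, 12.1, -68.5, [169, 174, 181]), (213, 12.3, -59.1, [200, 201, 198]), (217, 12.6, -50.1, [202, 201, 200]), (221, 12.5, -42.8, [202, 201, 200]), (225, 12.5, -35.7, [202, 203, 200]), (229, 12.4, -29.2, [204, 203, 202]), (233, 10.7, -27.2, [223, 222, 221]), (237, 8.3, -27.0, [201, 220, 225]), (241, 8.5, -20.8, [110, 222, 240]), (245, 8.7, -14.9, [110, 222, 240]), (249, 8.8, -9.4, [111, 222, 240]), (253, 8.2, -5.8, [111, 222, 241]), (257, 8.7, -0.0, [111, 222, 241]), (261, 8.8, 4.6, [111, 222, 241]), (265, 8.3, 7.8, [123, 236, 246]), (269, 6.3, 8.0, [127, 239, 246]), (273, 4.5, 8.7, [126, 239, 246]), (277, 2.2, 8.4, [127, 239, 246]), (281, 0.1, 8.5, [127, 239, 246]), (285, -2.0, 8.6, [127, 239, 246]), (289, -4.4, 8.3, [127, 239, 246]), (293, -6.5, 8.5, [127, 239, 246]), (297, -9.0, 8.1, [127, 239, 246]), (301, 30.3, 71.9, [118, 178, 200])]
5 [(205, 20.9, -51.6, [223, 222, 221]), (209, 18.7, -49.8, [227, 226, 224]), (213, 15.7, -51.0, [225, 225, 224]), (217, 13.1, -50.6, [225, 224, 223]), (221, 10.6, -50.0, [221, 220, 219]), (225, 7.1, -52.0, [
[... 1817 characters left out ...]
224, 224]), (229, 4.7, -51.3, [224, 224, 222]), (233, 1.8, -51.5, [227, 226, 225]), (237, -0.9, -51.2, [226, 226, 225]), (241, -3.5, -50.6, [226, 225, 224]), (245, -6.8, -51.6, [222, 221, 220]), (249, -9.3, -50.8, [225, 224, 223]), (253, -12.5, -51.4, [227, 227, 226]), (257, -14.4, -49.4, [221, 221, 220]), (261, -22.7, -60.1, [180, 175, 177]), (265, -26.2, -60.9, [193, 189, 189]), (269, -12.4, -28.7, [225, 233, 235]), (273, 2.8, 4.1, [138, 243, 247]), (277, 1.4, 5.6, [139, 244, 247]), (281, -1.0, 5.3, [139, 244, 247]), (285, -2.7, 6.2, [140, 244, 247]), (289, -4.1, 7.5, [141, 244, 247]), (293, -5.7, 8.5, [141, 244, 247]), (297, -7.2, 9.7, [142, 244, 247]), (301, 31.3, 72.3, [127, 191, 215])]
```

```bash
python3 -m inch '{"hand":[0,0,0,0,0,0],"delta_pos":[[0.4,0,0],[0,0,0],[0,0,-1],[0,0,-1.5],[0,0,0],[0,0,0]],"turn":[0,0,0,0,0,0]}'; python3 snap.py 8 wrist scene; cat > inhand.py <<'E'
import sys
from h import *
# in-hand pose in tool plane: u along tool x, w up, from wrist col 321 strip; hand at psi
n=sys.argv[1]
s=env.state(); pad=s['eef_pos']-[0,0,59]; psi=s['tcp_rot'][2]
k=np.load(f'pics/wrist{n}_k.npy',allow_pickle=True).item()
d=np.load(f'pics/wrist{n}.npy');P=cloud('wrist',d,k)-pad
tx=np.array([np.cos(psi),np.sin(psi),0]);ty=np.array([np.sin(psi),-np.cos(psi),0])
U=P@tx;V=P@ty;W=P[...,2]
m=(abs(V)<4)&(W>-25)&(W<14)&(abs(U)<25)&(d>0)
q=np.c_[U[m],W[m]]
rng=np.random.default_rng(0);best=None
for _ in range(500):
    a=q[rng.choice(len(q),2,replace=False)];t=a[1]-a[0];l=np.linalg.norm(t)
    if l<5: continue
    nn=np.array([-t[1],t[0]])/l; nn*=np.sign(nn[1]) or 1
    if nn[1]<.5: continue
    inl=abs((q-a[0])@nn)<0.9
    if best is None or inl.sum()>best.sum(): best=inl
c0=q[best].mean(0);nn=np.linalg.svd(q[best]-c0)[2][1];nn*=np.sign(nn[1])
th=np.arctan2(nn[0],nn[1]); left=np.array([nn[1],-nn[0]])
e=np.percentile((q[best]-c0)@left,99)
corner=c0+left*e; foot=corner-11*left-76*nn
print('n',best.sum(),'theta %.1f'%np.degrees(th),'topcorner',corner.round(1),'foot rel pad (u,w)',foot.round(1),'V med',np.median(V[m]).round(2))
for t in (th,np.radians(35)):
    nn=np.array([np.sin(t),np.cos(t)]);left=np.array([nn[1],-nn[0]]);print('foot if theta %.0f'%np.degrees(t),(corner-11*left-76*nn).round(1))
E
python3 inhand.py 8; python3 tilt.py 8 wrist y;  python3 tilt.py 8 scene y; python3 - <<'E'
from h import *
im=cv2.imread('pics/scene8.png')
a=cv2.resize(im[160:230,270:350],None,fx=6,fy=6,interpolation=cv2.INTER_CUBIC)
cv2.imwrite('pics/m8.png',a)
E
```

```text
t: 10.3
eef_pos: [575.6, 35.8, 245.4]
tcp_rot: [3.141, -0.0, 1.571]
ft_force: [0.9, -0.1, -2.0]
opening: 0.145
n 399 theta 33.8 topcorner [3.4 3.5] foot rel pad (u,w) [-48.1 -53.5] V med 0.07
foot if theta 34 [-48.1 -53.5]
foot if theta 35 [-49.2 -52.4]
n 812
plane 760 centre rel pad [ 0.7 -2.7  7.4] normal [-0.009  0.549  0.836] tilt-from-up toward +y 33.3
plane 31 centre rel pad [ 1.6 -2.9  7.9] normal [0.202 0.337 0.92 ] tilt-from-up toward +y 20.1
n 103
plane 36 centre rel pad [  0.1 -22.2   4. ] normal [ 0.052 -0.826  0.561] tilt-from-up toward +y -55.8
plane 30 centre rel pad [  6.  -17.4  -6. ] normal [-1.    0.03  0.01] tilt-from-up toward +y 71.9
```

View pics/m8.png

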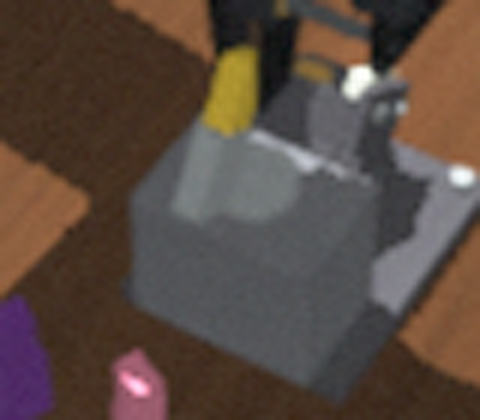

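```bash
python3 -m inch '{"hand":[0,0,0,0,0,0,0,0,0],"delta_pos":[[3.3,-0.2,0],[3.3,-0.2,0],[3.3,-0.2,0],[3.3,-0.2,0],[3.35,-0.25,0],[0,0,1.6],[0,0,1.6],[0,0,0],[0,0,0]],"turn":[0,0,0,0,0,0,0,0,0]}';  python3 snap.py 9 scene wrist; python3 - <<'E'
from h import *
im=cv2.imread('pics/scene9.png')
a=cv2.resize(im[140:220,290:390],None,fx=5,fy=5,interpolation=cv2.INTER_CUBIC)
b=cv2.resize(cv2.imread('pics/wrist9.png')[150:390,200:440],(300,400))
cv2.imwrite('pics/m9.png',np.hstack([a,b]))
E
```

```text
t: 11.3
eef_pos: [565.1, 201.0, 213.0]
tcp_rot: [-3.141, 0.0, 1.571]
ft_force: [-0.8, 0.1, -1.7]
opening: 0.146
```

View pics/m9.png

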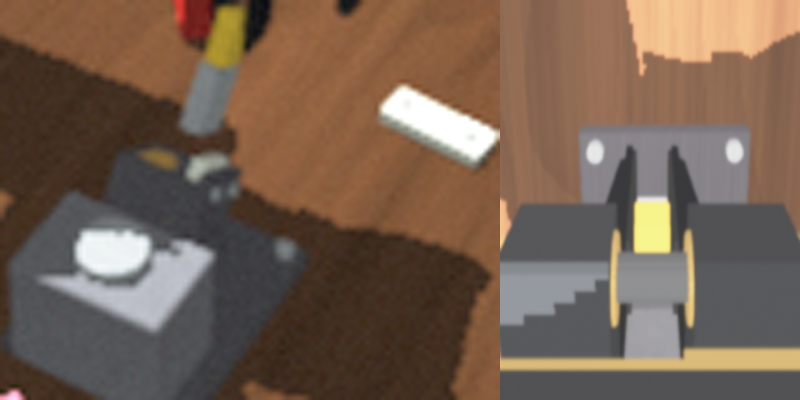

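```bash
python3 -m inch '{"hand":[0,0,0,0],"delta_pos":[[-0.57,0,0.82],[-0.57,0,0.82],[-0.57,0,0.82],[0,0,0]],"turn":[0,0,0,0]}';  python3 -m inch '{"hand":[0,0,0],"delta_pos":[[-0.46,0,0.65],[-0.46,0,0.65],[0,0,0]],"turn":[0,0,0]}';
```

```text
t: 11.8
eef_pos: [564.8, 182.8, 187.2]
tcp_rot: [-3.139, 0.001, 1.57]
ft_force: [0.3, -1.0, -2.2]
opening: 0.146
t: 12.1
eef_pos: [564.9, 174.1, 174.7]
tcp_rot: [-3.14, 0.001, 1.571]
ft_force: [-0.4, -2.4, -2.1]
opening: 0.14
```

```bash
python3 -m inch '{"hand":[0,0,0],"delta_pos":[[-0.11,0,0.16],[-0.17,0,0.25],[0,0,0]],"turn":[0,0,0]}';  python3 -m inch '{"hand":[0,0,0],"delta_pos":[[-0.12,0,0.16],[-0.06,0,0.08],[0,0,0]],"turn":[0,0,0]}'; python3 -m inch '{"hand":[0,0],"delta_pos":[[-0.06,0,0.08],[0,0,0]],"turn":[0,0]}'
```

```text
t: 12.4
eef_pos: [565.1, 171.8, 171.4]
tcp_rot: [3.142, 0.0, 1.571]
ft_force: [-0.2, -1.1, -2.0]
opening: 0.144
t: 12.7
eef_pos: [565.3, 170.6, 169.5]
tcp_rot: [3.141, -0.001, 1.571]
ft_force: [0.6, 3.7, 4.4]
opening: 0.141
t: 12.9
eef_pos: [565.4, 170.5, 169.3]
tcp_rot: [3.14, -0.002, 1.571]
ft_force: [-1.4, 9.2, 9.1]
opening: 0.144
```

```bash
python3 snap.py 10 scene; python3 -m inch '{"hand":[0,0,0,0],"delta_pos":[[0.17,0,-0.25],[0,0.25,0],[0,0.15,0],[0,0,0]],"turn":[0,0,0,0]}';  python3 -m inch '{"hand":[0,0],"delta_pos":[[0,0.1,0],[0,0,0]],"turn":[0,0]}'; python3 - <<'E'
from h import *
im=cv2.imread('pics/scene10.png')
a=cv2.resize(im[130:220,290:390],None,fx=6,fy=6,interpolation=cv2.INTER_CUBIC)
cv2.imwrite('pics/m10.png',a)
E
```

```text
t: 13.35
eef_pos: [568.3, 171.1, 170.4]
tcp_rot: [-3.138, 0.0, 1.571]
ft_force: [-5.9, 0.9, 2.1]
opening: 0.145
t: 13.55
eef_pos: [568.6, 171.2, 170.3]
tcp_rot: [-3.137, 0.0, 1.571]
ft_force: [-8.7, 2.5, 5.2]
opening: 0.145
```

View pics/m10.png

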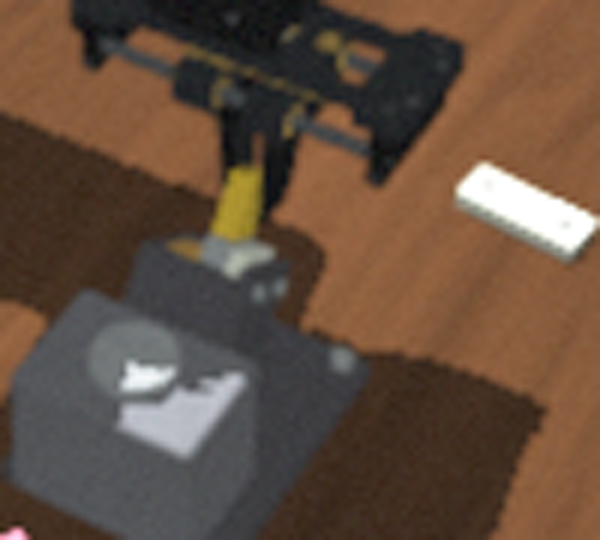

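```bash
python3 -m inch '{"hand":[0,0],"delta_pos":[[0,-0.5,0],[0,-0.3,0]],"turn":[0,0]}';  python3 -m inch '{"hand":[0,0],"delta_pos":[[0,-0.2,0],[0,0,0]],"turn":[0,0]}';python3 -m inch '{"hand":[0,0],"delta_pos":[[0,-0.15,0],[0,0,0]],"turn":[0,0]}'
```

```text
t: 13.75
eef_pos: [562.0, 171.0, 170.5]
tcp_rot: [3.141, 0.0, 1.571]
ft_force: [0.1, -1.0, -0.8]
opening: 0.141
t: 13.95
eef_pos: [560.0, 171.1, 170.7]
tcp_rot: [-3.141, 0.0, 1.571]
ft_force: [-1.1, -0.9, -1.5]
opening: 0.141
t: 14.15
eef_pos: [559.0, 171.2, 170.9]
tcp_rot: [3.14, 0.0, 1.572]
ft_force: [2.8, 0.6, -2.7]
opening: 0.148
```

```bash
python3 -m inch '{"hand":[0,0],"delta_pos":[[0,0.45,0],[-0.17,0,0.25]],"turn":[0,0]}';  python3 -m inch '{"hand":[0,0],"delta_pos":[[-0.1,0,0.15],[0,0,0]],"turn":[0,0]}'; python3 snap.py 11 scene wrist; python3 inhand.py 11; python3 - <<'E'
from h import *
k=viewer.get_calibration('scene');P=cloud('scene',np.load('pics/scene11.npy'),k);im=cv2.imread('pics/scene11.png')
a=np.radians(35);xh=np.array([0,-np.cos(a),np.sin(a)]);zh=np.array([0,np.sin(a),np.cos(a)])
Q=P-np.array([576.4,121,56.5]);X=Q@xh;Z=Q@zh;Y=Q[...,0]
m=(abs(X)<25)&(Y>-40)&(Y<25)&(Z>15)&(Z<90)&(np.arange(640)[None]>320)
for v,u in np.argwhere(m)[::3]: print((int(u),int(v)),X[v,u].round(0),Y[v,u].round(0),Z[v,u].round(0),im[v,u].tolist(),end=' ; ')
E
```

```text
t: 14.35
eef_pos: [564.1, 170.4, 169.2]
tcp_rot: [3.139, -0.002, 1.571]
ft_force: [-2.1, 20.4, 22.0]
opening: 0.146
t: 14.55
eef_pos: [564.2, 170.3, 168.7]
tcp_rot: [3.137, -0.003, 1.571]
ft_force: [-0.9, 14.1, 15.3]
opening: 0.149
n 424 theta 33.8 topcorner [4.  2.9] foot rel pad (u,w) [-47.4 -54.1] V med 0.11
foot if theta 34 [-47.4 -54.1]
foot if theta 35 [-48.6 -53. ]
(326, 153) 14.0 -27.0 88.0 [30, 43, 59] ; (330, 153) -1.0 -21.0 89.0 [28, 29, 27] ; (327, 154) 11.0 -24.0 86.0 [23, 22, 20] ; (330, 154) -2.0 -20.0 86.0 [28, 30, 29] ; (327, 155) 6.0 -25.0 82.0 [17, 25, 18] ; (330, 155) -9.0 -22.0 82.0 [28, 30, 31] ; (327, 156) 12.0 -22.0 80.0 [13, 22, 17] ; (330, 156) -8.0 -20.0 80.0 [30, 33, 32] ; (334, 156) 14.0 -0.0 89.0 [15, 22, 20] ; (327, 157) 6.0 -23.0 76.0 [23, 22, 19] ; (330, 157) -4.0 -18.0 78.0 [34, 70, 80] ; (334, 157) 13.0 1.0 86.0 [25, 22, 22] ; (337, 157) -5.0 3.0 86.0 [22, 24, 21] ; (328, 158) 10.0 -18.0 75.0 [39, 96, 111] ; (331, 158) 3.0 -11.0 77.0 [43, 119, 138] ; (334, 158) 10.0 0.0 82.0 [27, 26, 24] ; (337, 158) -15.0 0.0 81.0 [19, 16, 12] ; (328, 159) 13.0 -16
[... 2467 characters left out ...]
, 174) -4.0 15.0 35.0 [61, 59, 61] ; (322, 175) 21.0 -14.0 23.0 [71, 67, 69] ; (328, 175) 14.0 1.0 28.0 [142, 152, 148] ; (331, 175) 22.0 13.0 34.0 [66, 64, 64] ; (334, 175) -1.0 14.0 32.0 [63, 59, 58] ; (323, 176) 23.0 -10.0 22.0 [69, 64, 67] ; (333, 176) 5.0 14.0 29.0 [64, 58, 60] ; (336, 176) -16.0 16.0 28.0 [82, 79, 77] ; (326, 177) 22.0 -0.0 22.0 [70, 66, 66] ; (333, 177) 15.0 18.0 29.0 [88, 87, 85] ; (336, 177) -8.0 20.0 27.0 [107, 104, 101] ; (331, 178) 22.0 16.0 26.0 [68, 65, 64] ; (334, 178) -6.0 15.0 22.0 [82, 79, 77] ; (325, 179) 24.0 -0.0 16.0 [69, 64, 61] ; (332, 179) 18.0 19.0 23.0 [98, 97, 95] ; (335, 179) -19.0 15.0 17.0 [74, 72, 70] ; (331, 180) 11.0 14.0 17.0 [62, 60, 61] ;
```

```bash
python3 -m inch '{"hand":[0,0,0,0,0,0],"delta_pos":[[0.3,0,-0.42],[0.57,0,-0.82],[0.57,0,-0.82],[0.57,0,-0.82],[0.57,0,-0.82],[0.57,0,-0.82]],"turn":[0,0,0,0,0,0]}';  python3 -m inch '{"hand":[0,0,0,0,0,0,0,0,0],"delta_pos":[[0,0,-2.5],[0,1.7,0],[0,1.7,0],[0,1.6,0],[-3.2,0,0],[-3.1,0,0],[0,0,2.3],[0,0,2.3],[0,0,0]],"turn":[0,0,0,0,0,0,0,0,0]}'; python3 snap.py 12 scene wrist; python3 - <<'E'
from h import *
im=cv2.imread('pics/scene12.png')
a=cv2.resize(im[130:220,270:370],None,fx=5,fy=5,interpolation=cv2.INTER_CUBIC)
b=cv2.resize(cv2.imread('pics/wrist12.png')[150:390,200:440],(300,450))
cv2.imwrite('pics/m12.png',np.hstack([a,b]))
E
```

```text
t: 15.25
eef_pos: [563.1, 200.5, 212.7]
tcp_rot: [3.142, 0.0, 1.571]
ft_force: [0.7, -0.5, -1.4]
opening: 0.147
t: 16.15
eef_pos: [612.2, 136.9, 188.8]
tcp_rot: [-3.137, 0.001, 1.571]
ft_force: [-0.6, 0.5, -2.5]
opening: 0.146
```

View pics/m12.png

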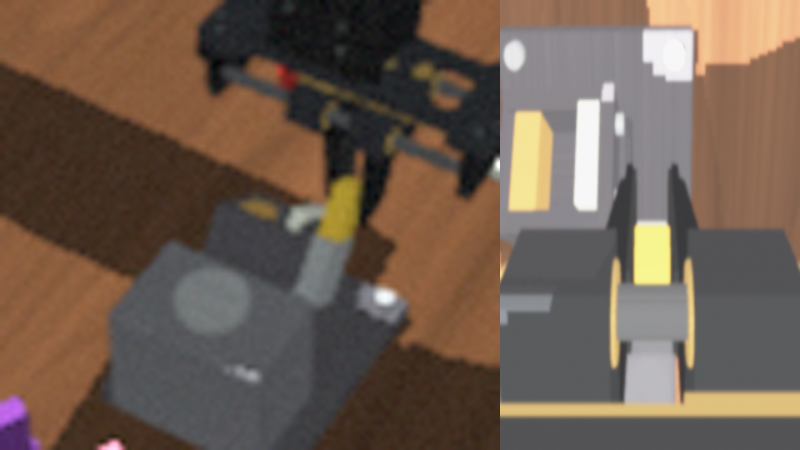

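```bash
python3 -m inch '{"hand":[0,0,0,0,0,0],"delta_pos":[[-0.7,0,0],[-0.6,0,0],[-0.6,0,0],[-0.6,0,0],[-0.6,0,0],[0,0,0]],"turn":[0,0,0,0,0,0]}';python3 -m inch '{"hand":[0,0,0],"delta_pos":[[-0.6,0,0],[-0.5,0,0],[0,0,0]],"turn":[0,0,0]}'; python3 snap.py 13 scene wrist;python3 inhand.py 13; python3 - <<'E'
from h import *
im=cv2.imread('pics/scene13.png')
a=cv2.resize(im[130:220,270:370],None,fx=5,fy=5,interpolation=cv2.INTER_CUBIC)
b=cv2.resize(cv2.imread('pics/wrist13.png')[150:390,200:440],(300,450))
cv2.imwrite('pics/m13.png',np.hstack([a,b]))
E
```

```text
t: 16.85
eef_pos: [613.9, 106.7, 193.2]
tcp_rot: [3.137, -0.002, 1.571]
ft_force: [1.1, 8.1, 2.6]
opening: 0.146
t: 17.15
eef_pos: [613.9, 95.6, 193.2]
tcp_rot: [3.138, -0.002, 1.571]
ft_force: [1.2, 6.1, 3.3]
opening: 0.144
n 614 theta 10.3 topcorner [13.3  8.2] foot rel pad (u,w) [-11.2 -64.6] V med 0.09
foot if theta 10 [-11.2 -64.6]
foot if theta 35 [-39.3 -47.7]
```

View pics/m13.png

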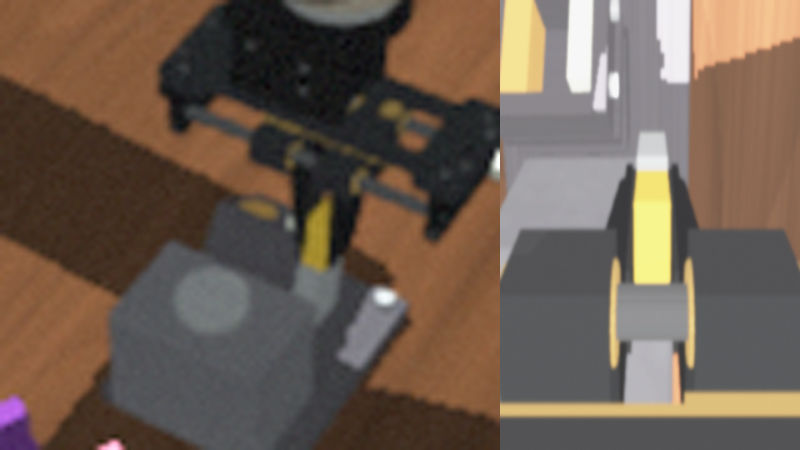

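```bash
python3 -m inch '{"hand":[0,0,0,0,0],"delta_pos":[[-0.5,0,0],[-0.5,0,0],[-0.4,0,0],[0,0,0],[0,0,0]],"turn":[0,0,0,0,0]}'; python3 snap.py 14 wrist;python3 inhand.py 14
```

```text
t: 17.75
eef_pos: [613.8, 81.6, 193.0]
tcp_rot: [3.138, -0.001, 1.571]
ft_force: [-0.6, 6.3, 2.7]
opening: 0.144
n 625 theta 0.8 topcorner [16.1 10.8] foot rel pad (u,w) [  4.1 -65.1] V med 0.09
foot if theta 1 [  4.1 -65.1]
foot if theta 35 [-36.5 -45.2]
```

```bash
python3 -m inch '{"hand":[0,0],"delta_pos":[[-0.25,0,0],[0,0,0]],"turn":[0,0]}'; python3 snap.py 15 wrist;python3 inhand.py 15
```

```text
t: 18.0
eef_pos: [613.8, 79.8, 193.2]
tcp_rot: [3.138, -0.003, 1.571]
ft_force: [0.6, 12.0, 3.5]
opening: 0.145
n 640 theta -0.8 topcorner [16.7 11.1] foot rel pad (u,w) [  6.7 -65. ] V med 0.1
foot if theta -1 [  6.7 -65. ]
foot if theta 35 [-35.9 -44.8]
```

```bash
python3 -m inch '{"hand":[0,0,0,0,0,0,0,0,0,0,0,0],"delta_pos":[[0.4,0,0],[0,0,-2.5],[0,0,-2.6],[2.2,-4.1,0],[2.2,-4.1,0],[2.2,-4.1,0],[2.2,-4.1,0],[0,0,3.8],[0,0,3.8],[0,0,2.9],[0,0,0.9],[0,0,0]],"turn":[0,0,0,0,0,0,0,0,0,0,0,0]}';python3 -m inch '{"hand":[0,0],"delta_pos":[[0,0,0.2],[0,0,0]],"turn":[0,0]}'
```

```text
t: 19.25
eef_pos: [449.2, 170.3, 127.8]
tcp_rot: [-3.14, 0.0, 1.571]
ft_force: [-0.4, -0.1, -1.4]
opening: 0.147
t: 19.45
eef_pos: [449.6, 170.5, 127.1]
tcp_rot: [3.14, -0.0, 1.571]
ft_force: [0.7, -0.5, -1.8]
opening: 0.143
```

```bash
python3 -m inch '{"hand":[0,0,0],"delta_pos":[[0,0,0.15],[0,0,0.1],[0,0,0]],"turn":[0,0,0]}';python3 -m inch '{"hand":[0,0],"delta_pos":[[0,0,0.1],[0,0,0]],"turn":[0,0]}'
```

```text
t: 19.75
eef_pos: [449.4, 170.6, 124.6]
tcp_rot: [3.14, -0.0, 1.571]
ft_force: [-1.8, 0.4, 11.0]
opening: 0.144
t: 19.95
eef_pos: [449.5, 170.6, 124.4]
tcp_rot: [3.139, -0.001, 1.571]
ft_force: [-4.1, 0.5, 25.6]
opening: 0.145
```

```bash
python3 -m inch '{"hand":[0,0.4,0.4,0.4,0.4,0.4,0.4,0.4,0.4,0.4,0.4,0.4,0.4],"delta_pos":[[0,0,-0.2],[0,0,0],[0,0,0],[0,0,-1.5],[0,0,-4],[0,0,-4],[-4.2,-0.3,0],[-4.2,-0.3,0],[-4.2,-0.3,0],[-4.2,-0.3,0],[-4.2,-0.3,0],[-4.2,-0.3,0],[-4.2,-0.3,0]],"turn":[0,0,0,0,0,0,0,0,0,0,0,0,0]}'; python3 -m inch '{"hand":[0.4,0.4,0.4,0.4,0.4,0.4,0.4,0.4,0.4,0.4,0.4],"delta_pos":[[0,0,0.4],[0,0,0.4],[0,0,0.4],[0,0,0.4],[0,0,0.4],[0,0,0.4],[0,0,0.4],[0,0,0.4],[0,0,0.4],[0,0,0.4],[0,0,0]],"turn":[-0.1379,-0.1379,-0.1379,-0.1379,-0.1379,-0.1379,-0.1379,-0.1379,-0.1379,-0.1379,0]}'; python3 snap.py 16 wrist scene
```

```text
t: 21.25
eef_pos: [427.9, -125.3, 219.5]
tcp_rot: [3.141, 0.0, 1.571]
ft_force: [-0.1, 0.7, -0.3]
opening: 0.398
t: 22.35
eef_pos: [428.1, -123.5, 179.1]
tcp_rot: [3.141, -0.001, 2.952]
ft_force: [-0.8, -0.1, 0.4]
opening: 0.402
```

View pics/wrist16.png

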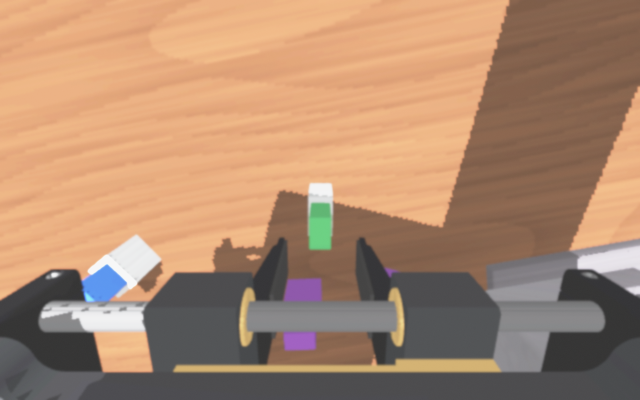

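View pics/scene16.png

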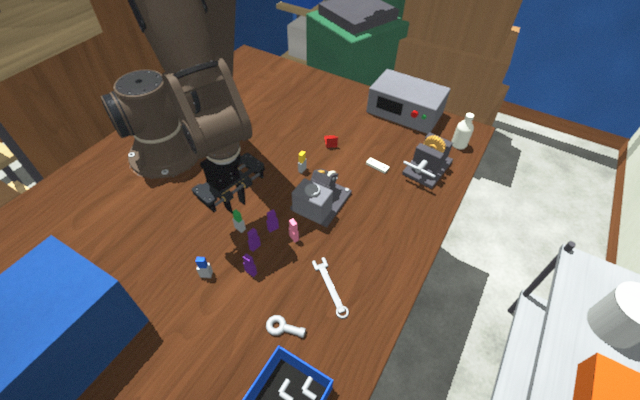

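```bash
python3 -m inch '{"hand":[0.4,0.4,0.4,0.4,0,0,0,0,0],"delta_pos":[[0,0,1.8],[0,0,1.8],[0,0,1.8],[0,0,0],[0,0,0],[0,0,0],[0,0,0],[0,0,0],[0,0,0]],"turn":[0,0,0,0,0,0,0,0,0]}'; python3 snap.py 17 wrist; python3 inhand.py 17
```

```text
t: 23.35
eef_pos: [428.4, -123.6, 126.2]
tcp_rot: [-3.141, 0.001, 2.95]
ft_force: [-0.5, 0.7, 6.7]
opening: 0.148
n 619 theta 0.2 topcorner [14.5  9.3] foot rel pad (u,w) [  3.2 -66.6] V med -0.07
foot if theta 0 [  3.2 -66.6]
foot if theta 35 [-38.1 -46.6]
```

```bash
python3 -m inch '{"hand":[0,0,0,0,0,0,0,0,0,0,0,0,0,0,0,0,0,0],"delta_pos":[[0,0,-3.1],[0,0,-3.1],[0,0,-3.0],[0,0,0],[0,0,0],[0,0,0],[0,0,0],[0,0,0],[0,0,0],[0,0,0],[0,0,0],[0,0,0],[0,0,0],[2.5,3.7,0],[2.5,3.7,0],[2.5,3.7,0],[2.5,3.6,0],[0,0,0]],"turn":[0,0,0,0.1379,0.1379,0.1379,0.1379,0.1379,0.1379,0.1379,0.1379,0.1379,0.1379,0,0,0,0,0]}'; python3 -m inch '{"hand":[0,0,0,0,0,0],"delta_pos":[[0.7,0,0],[0.7,0,0],[0.7,0,0],[0.7,0,0],[0.6,0,0],[0,0,0]],"turn":[0,0,0,0,0,0]}'
```

```text
t: 25.2
eef_pos: [578.2, -21.0, 217.3]
tcp_rot: [3.14, -0.0, 1.574]
ft_force: [-0.8, -0.3, -1.9]
opening: 0.149
t: 25.8
eef_pos: [575.0, 9.8, 218.3]
tcp_rot: [3.139, 0.002, 1.571]
ft_force: [1.7, -3.4, -0.1]
opening: 0.144
```

```bash
python3 -m inch '{"hand":[0,0,0,0,0],"delta_pos":[[0.6,0,0],[0.6,0,0],[0.6,0,0],[0.1,0,0],[0,0,0]],"turn":[0,0,0,0,0]}'; python3 snap.py 18 wrist scene; python3 inhand.py 18;python3 tilt.py 18 wrist g;python3 tilt.py 18 scene g
```

```text
t: 26.3
eef_pos: [574.3, 28.4, 217.8]
tcp_rot: [-3.141, 0.002, 1.571]
ft_force: [0.7, -6.1, -1.6]
opening: 0.151
n 518 theta 33.1 topcorner [7.4 2.5] foot rel pad (u,w) [-43.3 -55.1] V med -0.13
foot if theta 33 [-43.3 -55.1]
foot if theta 35 [-45.2 -53.4]
n 1076
plane 970 centre rel pad [ 0.5 -0.2  7.5] normal [0.005 0.541 0.841] tilt-from-up toward +y 32.8
plane 61 centre rel pad [-0.3  0.6  9.3] normal [0.178 0.561 0.809] tilt-from-up toward +y 34.7
n 82
plane 33 centre rel pad [ -0.6 -18.7   1.7] normal [ 0.059 -0.811  0.582] tilt-from-up toward +y -54.4
plane 26 centre rel pad [  5.2 -14.9  -7. ] normal [1.    0.019 0.008] tilt-from-up toward +y 66.8
```

```bash
python3 -m inch '{"hand":[0,0,0,0,0],"delta_pos":[[0.2,0,0],[0,0,-1],[0,0,-1.5],[0,0,0],[0,0,0]],"turn":[0,0,0,0,0]}'; python3 snap.py 19 wrist; python3 inhand.py 19;  python3 -m inch '{"hand":[0,0,0,0,0,0,0,0,0],"delta_pos":[[3.4,-0.2,0],[3.4,-0.2,0],[3.4,-0.2,0],[3.4,-0.2,0],[3.3,-0.25,0],[0,0,1.5],[0,0,1.5],[0,0,0],[0,0,0]],"turn":[0,0,0,0,0,0,0,0,0]}'
```

```text
t: 26.9
eef_pos: [574.7, 31.4, 242.8]
tcp_rot: [3.141, -0.0, 1.571]
ft_force: [0.1, 0.0, -1.7]
opening: 0.143
n 540 theta 33.7 topcorner [7.3 2.7] foot rel pad (u,w) [-44.  -54.4] V med -0.06
foot if theta 34 [-44.  -54.4]
foot if theta 35 [-45.3 -53.2]
t: 27.85
eef_pos: [564.5, 200.4, 212.2]
tcp_rot: [-3.141, 0.0, 1.571]
ft_force: [-0.3, 0.3, -1.2]
opening: 0.142
```

```bash
python3 -m inch '{"hand":[0,0,0,0,0,0],"delta_pos":[[-0.33,-0.1,-0.23],[-0.57,0,0.82],[-0.57,0,0.82],[-0.57,0,0.82],[0,0,0],[0,0,0]],"turn":[0,0,0,0,0,0]}'; python3 -m inch '{"hand":[0,0,0],"delta_pos":[[-0.46,0,0.65],[-0.46,0,0.65],[0,0,0]],"turn":[0,0,0]}'
```

```text
t: 28.45
eef_pos: [563.7, 179.8, 189.9]
tcp_rot: [-3.141, 0.0, 1.571]
ft_force: [0.4, -0.3, -2.6]
opening: 0.144
t: 28.75
eef_pos: [563.3, 170.3, 176.2]
tcp_rot: [-3.14, 0.0, 1.571]
ft_force: [0.1, 0.7, -2.1]
opening: 0.145
```

```bash
python3 -m inch '{"hand":[0,0,0],"delta_pos":[[-0.23,0,0.33],[-0.17,0,0.25],[0,0,0]],"turn":[0,0,0]}'; python3 -m inch '{"hand":[0,0],"delta_pos":[[-0.1,0,0.15],[0,0,0]],"turn":[0,0]}';python3 -m inch '{"hand":[0,0],"delta_pos":[[-0.1,0,0.15],[0,0,0]],"turn":[0,0]}'
```

```text
t: 29.05
eef_pos: [563.5, 166.7, 171.1]
tcp_rot: [-3.141, 0.0, 1.571]
ft_force: [0.5, 0.1, -1.6]
opening: 0.147
t: 29.25
eef_pos: [563.7, 166.1, 170.2]
tcp_rot: [3.141, -0.0, 1.571]
ft_force: [-0.9, 2.8, 1.7]
opening: 0.148
t: 29.45
eef_pos: [563.9, 166.1, 169.8]
tcp_rot: [3.139, -0.002, 1.571]
ft_force: [-2.8, 9.1, 11.9]
opening: 0.139
```

```bash
python3 -m inch '{"hand":[0,0],"delta_pos":[[-0.1,0,0.15],[0,0,0]],"turn":[0,0]}'; python3 snap.py 20 wrist scene; python3 inhand.py 20; python3 - <<'E'
from h import *
im=cv2.imread('pics/scene20.png')
a=cv2.resize(im[140:210,295:375],None,fx=7,fy=7,interpolation=cv2.INTER_CUBIC)
cv2.imwrite('pics/m20.png',a)
E
```

```text
t: 29.65
eef_pos: [564.1, 165.8, 169.0]
tcp_rot: [3.138, -0.003, 1.571]
ft_force: [-4.5, 15.1, 17.9]
opening: 0.145
n 544 theta 34.2 topcorner [8.6 2.3] foot rel pad (u,w) [-43.2 -54.4] V med 0.08
foot if theta 34 [-43.2 -54.4]
foot if theta 35 [-44.  -53.6]
```

View pics/m20.png

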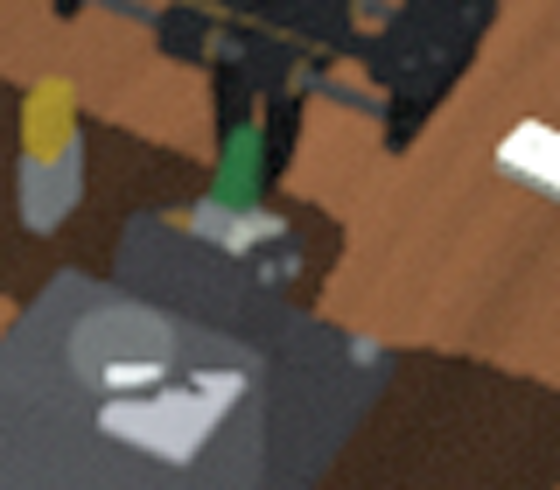

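```bash
python3 -m inch '{"hand":[0,0,0,0,0,0],"delta_pos":[[0.3,0,-0.42],[0.57,0,-0.82],[0.57,0,-0.82],[0.57,0,-0.82],[0.57,0,-0.82],[0.57,0,-0.82]],"turn":[0,0,0,0,0,0]}';  python3 -m inch '{"hand":[0,0,0,0,0,0,0,0,0],"delta_pos":[[0,0,-2.5],[0,1.7,0],[0,1.7,0],[0,1.7,0],[-3.2,0,0],[-3.1,0,0],[0,0,2.3],[0,0,2.3],[0,0,0]],"turn":[0,0,0,0,0,0,0,0,0]}'
```

```text
t: 30.35
eef_pos: [563.6, 195.9, 212.9]
tcp_rot: [3.141, 0.0, 1.571]
ft_force: [-0.5, 0.6, -1.1]
opening: 0.144
t: 31.25
eef_pos: [613.7, 132.3, 188.9]
tcp_rot: [-3.137, 0.001, 1.571]
ft_force: [-0.2, -0.9, -2.1]
opening: 0.143
```

```bash
python3 -m inch '{"hand":[0,0,0,0,0,0,0],"delta_pos":[[-0.7,0,0],[-0.7,0,0],[-0.7,0,0],[-0.7,0,0],[-0.7,0,0],[-0.6,0,0],[0,0,0]],"turn":[0,0,0,0,0,0,0]}';python3 -m inch '{"hand":[0,0,0],"delta_pos":[[-0.6,0,0],[-0.3,0,0],[0,0,0]],"turn":[0,0,0]}'; python3 snap.py 21 wrist;python3 inhand.py 21
```

```text
t: 31.95
eef_pos: [615.6, 92.1, 193.8]
tcp_rot: [3.137, -0.002, 1.571]
ft_force: [1.1, 6.7, 2.0]
opening: 0.144
t: 32.25
eef_pos: [615.5, 83.1, 193.7]
tcp_rot: [3.137, -0.002, 1.571]
ft_force: [0.5, 6.3, 2.7]
opening: 0.145
n 664 theta 5.0 topcorner [20.8 11.4] foot rel pad (u,w) [  3.2 -63.4] V med 0.14
foot if theta 5 [  3.2 -63.4]
foot if theta 35 [-31.8 -44.6]
```

```bash
python3 -m inch '{"hand":[0,0,0,0],"delta_pos":[[-0.4,0,0],[-0.4,0,0],[0,0,0],[0,0,0]],"turn":[0,0,0,0]}'; python3 snap.py 22 wrist;python3 inhand.py 22
```

```text
t: 32.7
eef_pos: [615.5, 75.3, 193.6]
tcp_rot: [3.138, -0.001, 1.571]
ft_force: [0.9, 6.7, 3.7]
opening: 0.146
n 634 theta -0.5 topcorner [22.1 13.2] foot rel pad (u,w) [ 11.7 -62.9] V med 0.1
foot if theta -0 [ 11.7 -62.9]
foot if theta 35 [-30.5 -42.8]
```

```bash
python3 -m inch '{"hand":[0,0,0,0,0,0,0,0,0,0,0,0],"delta_pos":[[0.4,0,0],[0,0,-2.5],[0,0,-2.6],[0.3,-4.1,0],[0.3,-4.1,0],[0.3,-4.1,0],[0.3,-4.1,0],[0,0,3.8],[0,0,3.8],[0,0,3.1],[0,0,1.0],[0,0,0]],"turn":[0,0,0,0,0,0,0,0,0,0,0,0]}';python3 -m inch '{"hand":[0,0],"delta_pos":[[0,0,0.2],[0,0,0]],"turn":[0,0]}'; python3 -m inch '{"hand":[0,0],"delta_pos":[[0,0,0.2],[0,0,0]],"turn":[0,0]}'
```

```text
t: 33.95
eef_pos: [450.8, 90.3, 124.9]
tcp_rot: [-3.14, 0.0, 1.571]
ft_force: [0.1, 0.0, -1.6]
opening: 0.144
t: 34.15
eef_pos: [451.2, 90.4, 124.3]
tcp_rot: [3.139, 0.0, 1.571]
ft_force: [-0.3, -0.1, -2.6]
opening: 0.146
t: 34.35
eef_pos: [451.1, 90.4, 122.3]
tcp_rot: [3.139, -0.0, 1.571]
ft_force: [-1.0, -0.0, 8.9]
opening: 0.145
```

```bash
python3 -m inch '{"hand":[0,0,0.4,0.4,0.4,0.4,0.4,0.4,0.4,0.4,0.4,0.4,0.4,0.4,0.4,0.4,0.4],"delta_pos":[[0,0,0.1],[0,0,-0.2],[0,0,0],[0,0,0],[0,0,-1.5],[0,0,-4.5],[0,0,-4.5],[-4.4,-0.1,-0.9],[-4.4,-0.1,-0.9],[-4.4,-0.1,-0.9],[-4.4,-0.1,-0.9],[-4.4,-0.1,-0.9],[-4.4,-0.1,-0.9],[-4.4,-0.1,-0.9],[-4.4,-0.1,-0.9],[0,0,0],[0,0,0]],"turn":[0,0,0,0,0,0,0,0,0,0,0,0,0,0,0,0,0]}'; python3 snap.py 23 wrist scene; python3 blocks.py 23
```

```text
t: 36.05
eef_pos: [442.4, -262.2, 298.8]
tcp_rot: [-3.141, -0.0, 1.569]
ft_force: [-0.6, -0.1, -0.6]
opening: 0.4
1 [384.   3.] blade 103 med z 30.9 c [502.1 -86.1] size [ 3.  13.6] ang 65 bgr [162.  84. 136.]
2 [383.  75.] top 464 med z 76.3 c [ 502.3 -152.8] size [22.1 14.4] ang 82 bgr [193. 105. 165.]
2 [383.  75.] blade 197 med z 40.4 c [ 502.3 -152.8] size [30.1 14.1] ang 81 bgr [193. 105. 165.]
3 [418. 148.] top 392 med z 76.5 c [ 541.5 -222.7] size [14.1 22.5] ang 86 bgr [182.  99. 156.]
3 [418. 148.] blade 194 med z 39.1 c [ 541.6 -222.8] size [14.2 29.9] ang 86 bgr [182.  99. 156.]
4 [322. 209.] top 341 med z 76.4 c [ 443.4 -289.5] size [22.  14.6] ang 28 bgr [237.  198.5 162. ]
4 [322. 209.] blade 334 med z 41.7 c [ 443.4 -289.6] size [30.2 21.7] ang 27 bgr [237.  198.5 162. ]
5 [584. 205.] blade 143 med z 22.0 c [ 749.1 -293.5] size [13.5 15.7] ang 12 bgr [247. 247. 247.]
19 [593. 269.] blade 1189 med z 30.7 c [ 780.3 -389.2] size [102.8  61. ] ang 0 bgr [229. 137.  86.]
```

View pics/wrist23.png

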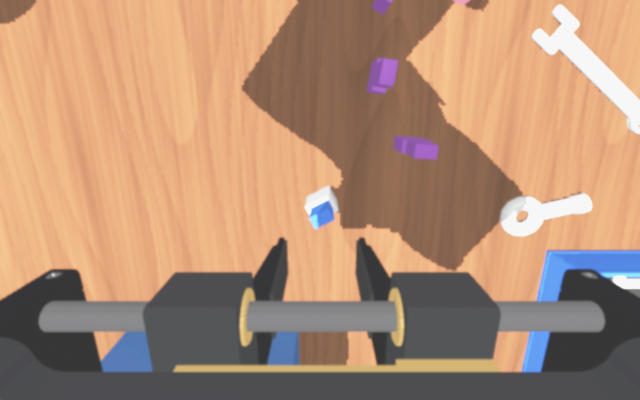

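View pics/scene23.png

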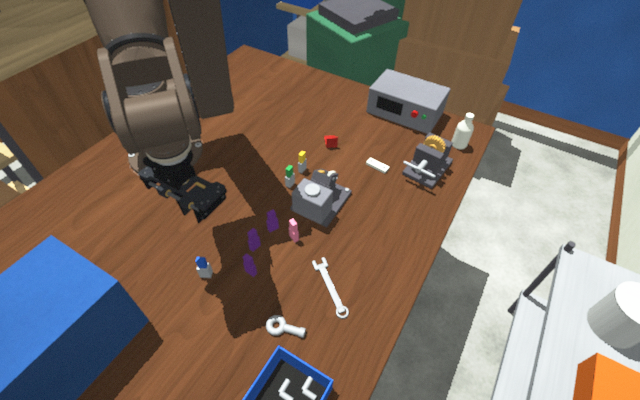

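```bash
python3 - <<'E'
from h import *
P=cloud('top',np.load('pics/top0.npy'))
m=(P[...,2]>60)&(P[...,1]<-320)&(P[...,1]>-700)&(P[...,0]>150)&(P[...,0]<600)&(np.mgrid[0:400,0:640][1]>480)
q=P[m];print(q.min(0),q.max(0)); 
D=np.hypot(q[:,0]-443,q[:,1]+290); i=D.argsort()[:5]; print(q[i].round())
E
```

```text
[ 188.4663312  -698.88984222   60.00546244] [ 409.14356775 -457.89409983  213.59809835]
[[ 408. -459.  184.]
 [ 407. -459.  124.]
 [ 409. -460.   81.]
 [ 409. -460.   85.]
 [ 406. -459.  184.]]
```

Box is 170 mm away; clear. Go.

```bash
python3 -m inch '{"hand":[0.45,0.45,0.45,0.45,0.45,0.45,0.45,0.45,0.45,0.45],"delta_pos":[[-2.95,-0.35,0],[0,0,1.6],[0,0,1.6],[0,0,1.6],[0,0,1.6],[0,0,1.6],[0,0,1.6],[0,0,1.6],[0,0,1.6],[0,0,0]],"turn":[0,0.1363,0.1363,0.1363,0.1363,0.1363,0.1363,0.1363,0.1363,0]}'; python3 snap.py 24 wrist; python3 blocks.py 24 | grep -i top
```

```text
t: 37.15
eef_pos: [439.1, -289.4, 169.6]
tcp_rot: [-3.138, 0.001, 0.481]
ft_force: [-0.4, -0.0, 1.2]
opening: 0.448
2 [301.  31.] top 1418 med z 76.3 c [ 541.5 -222.5] size [14.3 22.1] ang 86 bgr [217. 118. 185.]
3 [160.  37.] top 1565 med z 76.1 c [ 502.1 -152.7] size [23.2 14.2] ang 81 bgr [188. 102. 162.]
4 [326. 224.] top 854 med z 76.3 c [ 443.3 -289.5] size [22.6 13.6] ang 27 bgr [232.  158.5 127. ]
```

View pics/wrist24.png

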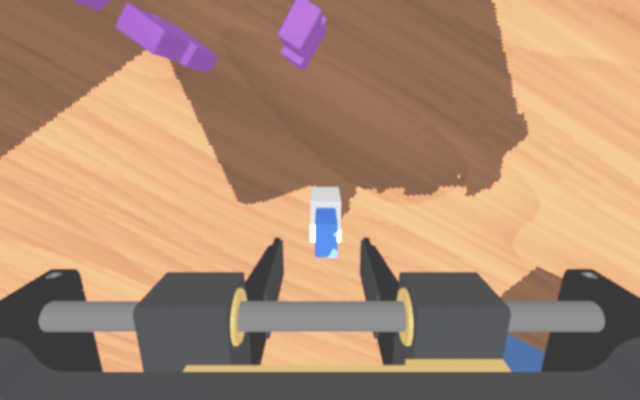

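```bash
python3 -m inch '{"hand":[0.45,0.45,0.45,0.45,0,0,0,0,0],"delta_pos":[[-0.1,0.2,1.4],[0,0,1.5],[0,0,1.6],[0,0,0],[0,0,0],[0,0,0],[0,0,0],[0,0,0],[0,0,0]],"turn":[0,0,0,0,0,0,0,0,0]}'; python3 snap.py 25 wrist; python3 inhand.py 25
```

```text
t: 38.1
eef_pos: [439.5, -293.4, 126.5]
tcp_rot: [3.141, -0.0, 0.481]
ft_force: [-0.9, 0.6, 3.0]
opening: 0.143
n 593 theta -0.4 topcorner [16.   8.9] foot rel pad (u,w) [  5.5 -67.2] V med 0.12
foot if theta -0 [  5.5 -67.2]
foot if theta 35 [-36.6 -47. ]
```

```bash
python3 -m inch '{"hand":[0,0,0,0,0,0,0,0,0,0,0,0,0,0,0,0,0,0,0,0],"delta_pos":[[0,0,-3.1],[0,0,-3.1],[0,0,-3.2],[0,0,0],[0,0,0],[0,0,0],[0,0,0],[0,0,0],[0,0,0],[0,0,0],[0,0,0],[3.85,1.9,0],[3.85,1.9,0],[3.85,1.9,0],[3.85,1.9,0],[3.85,2,0],[3.85,2,0],[3.85,2,0],[0,0,0],[0,0,0]],"turn":[0,0,0,-0.1363,-0.1363,-0.1363,-0.1363,-0.1363,-0.1363,-0.1363,-0.1363,0,0,0,0,0,0,0,0,0]}'
```

```text
t: 40.15
eef_pos: [575.1, -23.1, 219.7]
tcp_rot: [-3.141, 0.0, 1.573]
ft_force: [-0.5, 0.1, -3.6]
opening: 0.149
```

```bash
python3 -m inch '{"hand":[0,0,0,0,0,0,0,0,0],"delta_pos":[[0.7,0,0],[0.7,0,0],[0.7,0,0],[0.7,0,0],[0.6,0,0],[0.6,0,0],[0.6,0,0],[0.3,0,0],[0,0,0]],"turn":[0,0,0,0,0,0,0,0,0]}'; python3 snap.py 26 wrist scene; python3 inhand.py 26
```

```text
t: 41.05
eef_pos: [574.9, 23.9, 220.3]
tcp_rot: [-3.142, 0.001, 1.57]
ft_force: [-1.0, -4.1, -1.4]
opening: 0.145
n 548 theta 28.6 topcorner [8.7 2.9] foot rel pad (u,w) [-37.4 -58.6] V med -0.12
foot if theta 29 [-37.4 -58.6]
foot if theta 35 [-43.9 -53.1]
```

```bash
python3 -m inch '{"hand":[0,0,0,0,0,0],"delta_pos":[[0.4,0,0],[0.4,0,0],[0,0,0],[0,0,-1.2],[0,0,-1.3],[0,0,0]],"turn":[0,0,0,0,0,0]}'; python3 snap.py 27 wrist scene; python3 inhand.py 27; python3 tilt.py 27 wrist b
```

```text
t: 41.75
eef_pos: [575.7, 33.0, 247.5]
tcp_rot: [3.138, -0.0, 1.571]
ft_force: [-0.4, -0.5, -1.1]
opening: 0.146
n 521 theta 34.5 topcorner [7.4 3.3] foot rel pad (u,w) [-44.7 -53.1] V med -0.31
foot if theta 35 [-44.7 -53.1]
foot if theta 35 [-45.2 -52.7]
n 1164
plane 1012 centre rel pad [ 1.5 -0.3  8.6] normal [-0.015  0.577  0.817] tilt-from-up toward +y 35.2
plane 72 centre rel pad [0.7 1.6 9.3] normal [-0.018  0.625  0.78 ] tilt-from-up toward +y 38.7
```

```bash
python3 -m inch '{"hand":[0,0,0,0,0,0,0,0,0,0],"delta_pos":[[3.3,-0.24,0],[3.3,-0.24,0],[3.3,-0.24,0],[3.3,-0.24,0],[3.3,-0.25,0],[0,0,1.7],[0,0,1.7],[0,0,0],[0,0,0],[0,0,0]],"turn":[0,0,0,0,0,0,0,0,0,0]}'; python3 snap.py 28 wrist scene; python3 inhand.py 28; python3 -c "
from h import *
print(env.state()['eef_pos'],env.state()['tcp_rot'])"
```

```text
t: 42.85
eef_pos: [563.3, 198.1, 211.8]
tcp_rot: [3.141, -0.0, 1.571]
ft_force: [-0.6, -0.5, -2.3]
opening: 0.144
n 544 theta 34.6 topcorner [7.6 1.6] foot rel pad (u,w) [-44.6 -54.7] V med -0.01
foot if theta 35 [-44.6 -54.7]
foot if theta 35 [-45.  -54.4]
[563.28755315 198.03445766 211.87887364] [ 3.14042338e+00 -1.91740821e-04  1.57098449e+00]
```

```bash
python3 -m inch '{"hand":[0,0,0,0,0],"delta_pos":[[-0.12,0.02,-0.09],[-0.57,0,0.82],[-0.57,0,0.82],[0,0,0],[0,0,0]],"turn":[0,0,0,0,0]}'; python3 -m inch '{"hand":[0,0,0,0],"delta_pos":[[-0.23,0,0.33],[-0.23,0,0.33],[-0.23,0,0.33],[0,0,0]],"turn":[0,0,0,0]}'
```

```text
t: 43.45
eef_pos: [563.2, 185.3, 195.2]
tcp_rot: [-3.141, 0.0, 1.571]
ft_force: [0.5, 0.0, -1.7]
opening: 0.144
t: 43.85
eef_pos: [563.1, 178.4, 185.2]
tcp_rot: [-3.141, 0.0, 1.571]
ft_force: [0.2, 0.0, -2.9]
opening: 0.144
```

```bash
python3 -m inch '{"hand":[0,0,0,0],"delta_pos":[[-0.34,0,0.49],[-0.34,0,0.49],[-0.23,0,0.33],[0,0,0]],"turn":[0,0,0,0]}'; python3 -m inch '{"hand":[0,0],"delta_pos":[[-0.1,0,0.15],[0,0,0]],"turn":[0,0]}'
```

```text
t: 44.25
eef_pos: [563.1, 169.2, 172.0]
tcp_rot: [-3.141, 0.0, 1.571]
ft_force: [-0.2, 0.9, -1.7]
opening: 0.146
t: 44.45
eef_pos: [563.3, 168.5, 171.0]
tcp_rot: [-3.142, 0.0, 1.571]
ft_force: [0.4, -0.5, -1.5]
opening: 0.146
```

```bash
python3 -m inch '{"hand":[0,0],"delta_pos":[[-0.12,0,0.16],[0,0,0]],"turn":[0,0]}'; python3 -m inch '{"hand":[0,0],"delta_pos":[[-0.1,0,0.15],[0,0,0]],"turn":[0,0]}'; python3 -m inch '{"hand":[0,0],"delta_pos":[[-0.1,0,0.15],[0,0,0]],"turn":[0,0]}'
```

```text
t: 44.65
eef_pos: [563.3, 167.4, 169.6]
tcp_rot: [3.141, -0.0, 1.571]
ft_force: [0.0, -0.7, -2.0]
opening: 0.145
t: 44.85
eef_pos: [563.5, 167.3, 169.2]
tcp_rot: [3.14, -0.002, 1.571]
ft_force: [-2.6, 7.5, 10.2]
opening: 0.144
t: 45.05
eef_pos: [563.6, 167.1, 168.6]
tcp_rot: [3.138, -0.003, 1.571]
ft_force: [-4.7, 12.8, 18.3]
opening: 0.141
```

```bash
python3 -m inch '{"hand":[0,0.15,0.2,0.3,0.4,0.4],"delta_pos":[[0.08,0,-0.12],[0,0,0],[0,0,0],[0,0,0],[0,0,0],[0,0,0]],"turn":[0,0,0,0,0,0]}'; python3 snap.py 30 wrist scene; python3 inhand.py 30; python3 - <<'E'
from h import *
im=cv2.imread('pics/scene30.png')
a=cv2.resize(im[130:210,285:375],None,fx=5,fy=5,interpolation=cv2.INTER_CUBIC)
b=cv2.resize(cv2.imread('pics/wrist30.png')[150:390,200:440],(340,400))
cv2.imwrite('pics/m30.png',np.hstack([a,b]))
E
```

```text
t: 45.65
eef_pos: [563.2, 166.0, 167.5]
tcp_rot: [-3.141, 0.0, 1.571]
ft_force: [0.3, 0.6, 0.1]
opening: 0.377
n 583 theta 35.0 topcorner [9.6 2.6] foot rel pad (u,w) [-43.  -53.3] V med -0.15
foot if theta 35 [-43.  -53.3]
foot if theta 35 [-43.  -53.3]
```

View pics/m30.png

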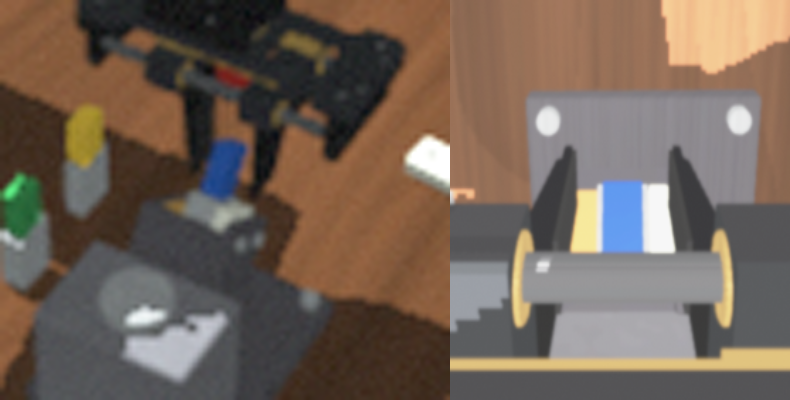

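```bash
python3 -m inch '{"hand":[0.4,0.4,0.4,0.4,0.4,0.4,0.4],"delta_pos":[[0,0,-1],[0,0,-3],[0,0,-4],[0,0,-4],[-2,0,-3],[0,0,0],[0,0,0]],"turn":[0,0,0,0,0,0,0]}'; python3 snap.py 31 wrist scene top; python3 - <<'E'
from h import *
k=np.load('pics/wrist31_k.npy',allow_pickle=True).item();im=cv2.imread('pics/wrist31.png')
P=cloud('wrist',np.load('pics/wrist31.npy'),k)
a=np.radians(35);xh=np.array([0,-np.cos(a),np.sin(a)]);zh=np.array([0,np.sin(a),np.cos(a)])
Q=P-np.array([576.4,121,56.5]);X=Q@xh;Z=Q@zh;Y=Q[...,0]
hsv=cv2.cvtColor(im,cv2.COLOR_BGR2HSV).astype(int)
m=(hsv[...,0]>95)&(hsv[...,0]<125)&(hsv[...,1]>90)&(abs(X)<30)&(Z>35)&(Z<90)
print(m.sum(),'blue X',np.percentile(X[m],[2,50,98]),'Y',np.percentile(Y[m],[2,50,98]),'Z',np.percentile(Z[m],[2,50,90]))
s=cv2.imread('pics/scene31.png')
cv2.imwrite('pics/m31.png',np.hstack([cv2.resize(s[110:290,180:380],(450,405)),cv2.resize(im,(340,405))]))
E
```

```text
t: 46.45
eef_pos: [563.1, 145.9, 318.5]
tcp_rot: [3.14, -0.0, 1.571]
ft_force: [-0.1, 0.8, -0.8]
opening: 0.4
206 blue X [-7.70320753  8.3144038   8.89676849] Y [-17.96799866 -11.68303181  -5.42838524] Z [46.97474505 68.83318757 76.42187191]
```

View pics/m31.png

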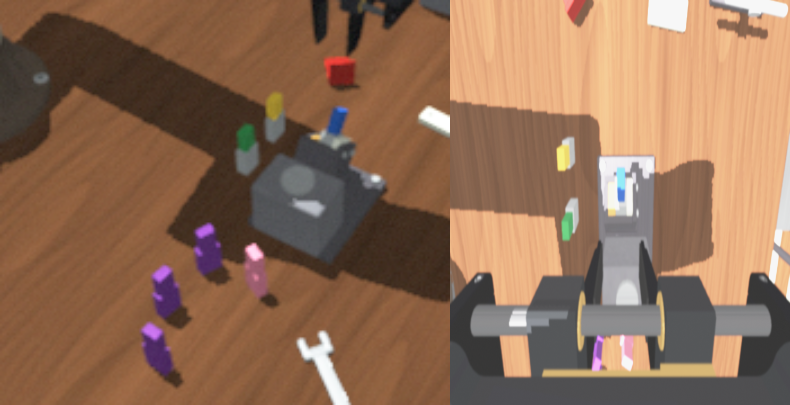

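View pics/top31.png

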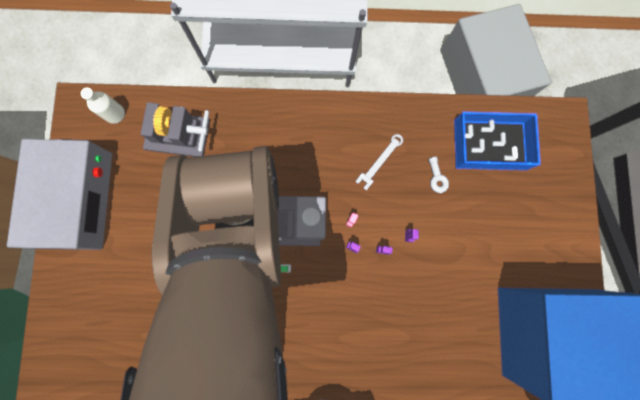

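```bash
python3 -c "
from cell import ticket
print(ticket.job_done())"
```

```text
the job is handed in; nothing more can be done
None
```

The thickest block (blue grip) is seated on the bottom of the gap. The yellow and green ones are standing upright on the bench, and I handed the job in at about 46.5 s on the robot's clock.

**Trials:** I tried the blocks in order: yellow, then green, then blue. All three went right down, with contact at the same depth each time and no resistance on the way in. I pressed each one against the bottom to confirm it, at no more than about 30 N on the wrist. Moving the yellow block from side to side in the gap put its width at about 22.4 mm, so the gap is the 22.5 mm one.

**Tilting:** The hand can only turn about its vertical axis. I tilted each block in the grip by pushing it lightly (4–7 N) against the top edge of the fixed grey housing. I brought the yellow and green blocks upright again against the housing's side, at up to 12 N.

**Last checks:**
- **Blue block:** after release it leaned 35.0°, and its top stood about 76.4 mm above the bottom of the gap for a 76 mm block, so it is fully down. It rests against the lower end wall.
- **Yellow and green blocks:** the camera pictures show both standing.
- **Loose parts and decoys:** the pink and purple decoys, wrench and rod eye look unmoved. In the last top picture the arm hid the bracket and the loose white liner. Both were visible in the other views, but I did not re-measure their positions.
- **Robot:** it was clear of everything at the end.

No check failed. The one surprise was that the blocks slid about 6–9 mm in the grip while being tilted; I measured this and allowed for it.

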